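# Pack the lighting kit box and bolt its lid

## Robot

A 6-joint arm with a two-finger parallel gripper is mounted at the origin on a cart in front of the work surface, level with it; the furniture and walls round the work are solid. World frame = base frame: x ahead of the robot, y to its left, z up, the work surface at z = 0. Lengths are in m, angles in rad, forces in N, time in s.
With the tool pointing down it reaches from about 0.425 to 0.95 m from the base axis. Payload 3.5 kg.
Tool frame: the origin (TCP) lies midway between the tips of the shut fingers; the grasp point (between the pads) lies 19 mm behind it; z points along the fingers, y is the line along which they close (so a half turn about z gives the same grasp; the last joint's range is limited). The gripper opens to 85 mm and grips with 20 to 120 N. Pads are 22 mm wide; open, the fingers measure 114 mm over their backs; the gripper's body (76 mm by 85 mm) begins 54 mm behind the grasp point. The pads swing forward as they close: fully open they stand 13 mm farther back than shut.
Start: joints at [1.048, 0.286, 1.577, -0, 1.279, -0.15], TCP at [0.246, 0.629, 0.231] pointing down, gripper open.
Joint ranges: [-2.77, 2.77], [-0.9, 2.22], [0.21, 2.48], [-1.53, 4.67], [0.24, 2.81], [-2.84, 2.84]. Speed limits (rad/s): [2.79, 2.79, 3.14, 3.14, 3.14, 3.14].

## Interface

Orientations are given as a unit quaternion [x, y, z, w].
In Python, from plant import ctrl gives the robot as it stands.
- The arm moves only by the tool send_rows, never from a script. Its argument "series" is a list that holds one entry, the list of rows, each a list of 7 numbers: the shift along the tool's x, y, z in cm, then the turn, a rotation vector about the tool's x, y, z in rad, then the opening, from -1 (shut) to 1 (fully open). In form: [[[x, y, z, rx, ry, rz, jaw], ...]]. A call has 1 to 10 rows; each row shifts and turns the commanded pose from where the row before left it, along the tool's axes as they then stand; what a row does not reach is not made up. A row lasts 1/8 s, in which the tool goes at most 62.5 mm and 10.7 degrees, less where a joint would pass 70% of its speed; a pose out of reach is approached as far as the arm can. A call is refused whole if a number of a shift passes 6.25 or a number of a turn 0.188, either way. A call with a gripper value outside its range is refused whole. The fingers move at their own pace and stop on an object; "force" is the grip in N (left out, the last holds). Time passes only in rows, so rows that do not move let the fingers close. It gives the time, the measured TCP pose, the force, the opening and the grip force at its end, in the units of the state.
- ctrl.get_state(): the state, without advancing time (a new reading comes with each control period).
- ctrl.read_camera(name): name is "scene" or "side" or "wrist"; returns a dict with "img" (400x640x3 uint8, red, green, blue), "fx", "fy", "cx", "cy" (pixels), "R" (3x3) and "t" (3): a world point X has camera coordinates R X + t; the wrist camera has in their place "hand_eye" (4x4, takes a point from camera to tool coordinates, whose origin is the TCP and whose axes are the flange's). Camera axes: x right, y down, z forward; pixel columns grow to the right and rows downward; lengths in m; the calibration is good to about 2 mm. The wrist camera is an equidistant fisheye: a pixel r from the principal point sees the ray r / f radians off the axis. A picture is of the moment at which its call begins: read the wrist's pose just before it. There is no depth.
- ctrl.sign_off(): hands the job in; it is judged then, once.
The state is a dict: "time": time; "qpos": joint angles; "dq": joint speeds; "joint_efforts": joint torques, N m; "eef_pos": TCP position; "tcp_rot": TCP orientation; "contact_force": force on the tool from outside, world axes, zero at the start; "wrist_torque": the same for the moment, N m; "opening": opening from 0.0 (shut) to 1.0 (fully open); "finger_force": force on a finger pad.
Only numpy, scipy, OpenCV 4.12 (cv2) and the standard library are available. Lean on these libraries where they do the work, as an engineer would, in place of code of your own. Each camera call takes 0.05 s, during which the arm holds its last target. There are 200 camera calls.

## Task

Put the lighting kit away for the store: pack the ceramic lamp holder and both white starters upright on the floor of the wooden kit box, beside the terminal strip that is already in it, close the lid, and slide the bolt fully home in the keeper on the lid so that the lid is locked. The bolt may have been left sticking out; the lid cannot shut until it is drawn back. Leave the battery cell, the black tape and the solder reel where they stand.

Things in the scene. Friction and masses are not known exactly. Their poses are not given: they have to be found in the camera images.
- kit_box: Pale plywood box fixed to the bench, 177 mm deep (x), 148 mm wide (y), 70 mm high to the deck and the shut lid. Origin on its underside, below the centre of its open compartment. Its x points to the hinge side (away from the robot at yaw 0), y to its left, z up; the outside reaches from x = -119 mm (front) to +58 mm (rear). At its front is a fixed deck with the bolt.
- compartment (a point): Centre of the compartment's floor, 8 mm above the bench. Inside, the compartment reaches 49 mm to either side of this point along the box's x and 65 mm along its y; its walls are 9 mm thick and end 54 mm above the floor; open above while the lid is up.
- deck (a point): Middle of the fixed deck's top, 70 mm above the bench; the deck is 64 mm deep and 148 mm wide. The steel bolt track lies here along the box's x, 62 mm long, 34 mm wide at its plate, 18 mm wide above that, up to 16 mm above the deck. A red and a black binding post, 18 mm wide and 19 mm high, stand 55 mm to the left and right of this point.
- lid_hinge (a point): Middle of the lid's hinge pin, on top of the rear wall, 62 mm above the bench, 59.5 mm behind the box's origin. The pin runs along the box's y.
- lid (a joint): Plywood lid, 8 mm thick, 148 mm wide, 112 mm from pin to free edge; its underside passes through the pin. 0 = shut, radians grow as it opens; it starts leaning back on its stop at 2.15. Light damped hinge: it leans back by itself over about 1.75, falls softly shut by itself under about 1.4; 2 N at the edge moves it. A bolt out by more than 3 mm keeps it from shutting.
- lid_edge (a point): Middle of the lid's free edge, half-way through its thickness, 112 mm from the hinge pin; with the lid open it is the box's highest part, about 155 mm above the bench and 65 mm behind the pin.
- keeper (a point): Centre of the opening of the keeper: a steel staple on the lid's outer face, on the centre line 14 mm from the free edge, 20 mm wide, 12 mm long, standing 17 mm off the face. When the lid is shut it lies in line with the bolt and faces up.
- bolt (a joint): Steel bolt, a 10 mm round bar in the deck's track, sliding along the box's +x toward the keeper. 0 = fully drawn (tip 2 mm short of the deck's edge), 0.030 m = fully home (through the keeper, over the shut lid). It may start anywhere between. Friction about 3 N, light damping; it stays where it is left.
- bolt_knob (a point): Centre of the bolt's upright black knob, a cylinder 14 mm in diameter and 28 mm high on a 6 mm stem; 41.5 mm above the deck, 111.5 mm above the bench. It moves with the bolt on the box's centre line: box x = -97 mm drawn, -67 mm home. Grip it from above, or push it.
- lamp_holder: White ceramic lamp holder, 0.06 to 0.12 kg: a round base about 62 mm in diameter (68 mm over a small lug) and 24 mm high, and above it a round collar 33 mm in diameter up to 48 mm. Origin on its underside; the centre line of base and collar is 2.5 mm from the origin toward the holder's own -y. Grip it by the collar.
- starter_1: White glow starter, an upright can 21 mm in diameter and 34 mm high with two small pins on top (39 mm in all), 0.02 kg. Origin at the centre of its underside.
- starter_2: Second glow starter, the same as the first.
- terminal_strip: Cream screw terminal strip already in the box, 20 mm (its x) by 95 mm (its y), 15 mm high, lying along the compartment's rear wall under the hinge. Origin at the centre of its underside.
- cell_blue: Dark blue dry cell, upright, 33 mm in diameter, 62 mm high; a bystander. Origin at the centre of its underside.
- tape_black: Roll of black tape lying flat, 67 mm in diameter, 19 mm high; a bystander. Origin at the centre of its underside.
- solder_reel: Blue and white reel of solder standing on its flange, 58 mm in diameter, 38 mm high; a bystander. Origin at the centre of its underside.
Mind the look-alikes: they are no part of the job. Leave any yellow look-alike of the starter_1 alone. What is shaped like the terminal_strip but yellow is not meant.

How it is judged:
By the outcome, as a careful person would: the job done as asked, in the order asked, and still so for the second after the job is handed in, with the robot touching nothing.
It also fails if it takes over 70 s, if anything falls off the work surface, if the arm or the gripper's body presses on something with over 40 N, if the wrist force passes 120 N, or if a joint passes its speed limit or range.

## Working session

There is one attempt and no reset: what is moved stays moved. The work goes in short steps, Python scripts to look and compute and a tool call to move; the robot and the scene stay as the last step left them, time stands still between calls to the robot, and variables do not carry over. Pictures are saved under pics/ and viewed, at most 10 in all, crops included, and the job is handed in when it is done.

Besides the shell and the picture viewer there is one more tool, called after "Emit:" as name(argument=value, ...), one argument or row to a line, values as JSON. send_rows: Moves the arm, as the interface text tells. Its arguments: {"type":"object","properties":{"series":{"type":"array"},"force":{"type":"number"}},"required":["series"]}

```bash
mkdir -p pics; ls; cat > h.py <<'E'
import numpy as np, cv2
from plant import ctrl
from scipy.spatial.transform import Rotation as Ro
def grab(n):
    s=ctrl.get_state(); c=ctrl.read_camera(n); return c,s
def save(c,name): cv2.imwrite('pics/'+name,c['img'][:,:,::-1])
def ray(c,u,v,s=None):
    x=(u-c['cx'])/c['fx']; y=(v-c['cy'])/c['fy']
    if 'hand_eye' in c:
        r=np.hypot(x,y); k=np.sin(r)/r if r>1e-9 else 1
        d=np.array([x*k,y*k,np.cos(r)]); H=np.array(c['hand_eye'])
        R=Ro.from_quat(s['tcp_rot']).as_matrix()
        return R@H[:3,3]+np.array(s['eef_pos']), R@H[:3,:3]@d
    R=np.array(c['R']);t=np.array(c['t']);d=R.T@np.array([x,y,1.]);return -R.T@t,d/np.linalg.norm(d)
def onz(c,u,v,z,s=None):
    o,d=ray(c,u,v,s); return o+d*(z-o[2])/d[2]
def cross(a,b):
    A=np.zeros((3,3));B=np.zeros(3);
    for o,d in (a,b):
        P=np.eye(3)-np.outer(d,d);A+=P;B+=P@o
    p=np.linalg.solve(A,B); return p,[np.linalg.norm((np.eye(3)-np.outer(d,d))@(p-o)) for o,d in (a,b)]
def proj(c,X,s=None):
    X=np.asarray(X,float)
    if 'hand_eye' in c:
        R=Ro.from_quat(s['tcp_rot']).as_matrix();H=np.array(c['hand_eye'])
        p=H[:3,:3].T@(R.T@(X-np.array(s['eef_pos']))-H[:3,3]);th=np.arctan2(np.hypot(p[0],p[1]),p[2]);n=np.hypot(p[0],p[1])
        return np.array([c['cx']+c['fx']*th*p[0]/n,c['cy']+c['fy']*th*p[1]/n])
    p=np.array(c['R'])@X+np.array(c['t']);return np.array([c['cx']+c['fx']*p[0]/p[2],c['cy']+c['fy']*p[1]/p[2]])
E
python3 - <<'E'
from h import *
for n in('scene','side','wrist'):
    c,s=grab(n);save(c,n+'0.png');print(n,c['fx'],c['cx'],c['cy'],c.get('t'),c.get('hand_eye'))
    if 'R' in c: print(-np.array(c['R']).T@np.array(c['t']))
print(s)
a=cv2.imread('pics/scene0.png');b=cv2.imread('pics/side0.png')
E
```

```text
pics
scene 435.08714398899235 311.69989969696803 203.66841885931225 [-0.40327931  0.3639277   0.740794  ] None
[ 0.087553   -0.46333638  0.78835728]
side 369.2951808868087 325.9280555201541 200.32580454605377 [0.53036935 0.19358499 0.712575  ] None
[0.36761032 0.62898621 0.54384643]
wrist 309.70691628693146 316.7156258399248 198.67394548093228 None [[ 4.67454969e-04 -9.61509137e-01 -2.74772561e-01  6.96656664e-02]
 [ 9.99999782e-01  5.77774847e-04 -3.20559400e-04  1.41463983e-04]
 [ 4.66977466e-04 -2.74772351e-01  9.61509198e-01 -1.43486375e-01]
 [ 0.00000000e+00  0.00000000e+00  0.00000000e+00  1.00000000e+00]]
{'time': 0.1, 'qpos': array([ 1.04801941e+00,  2.87128946e-01,  1.57805578e+00, -2.51631031e-06,
        1.27861783e+00, -1.49994214e-01]), 'dq': array([-0.00051259, -0.00344748, -0.00330932,  0.00035101,  0.00083867,
       -0.00187977]), 'joint_efforts': array([ 1.07999404e-03, -4.07292509e+01, -2.93701118e+01, -1.31912875e-04,
        3.41756735e-03, -7.28895770e-06]), 'eef_pos': array([0.24550259, 0.62811773, 0.23003729]), 'tcp_rot': array([ 1.85313495e-01,  9.82678832e-01, -1.04342152e-03, -3.63582838e-04]), 'contact_force': array([ 1.00514365, -0.23204285, -0.7195597 ]), 'wrist_torque': array([0.05898128, 0.01073289, 0.06846913]), 'finger_force': 0.0, 'opening': 0.9970979417411849}
```

View pics/scene0.png

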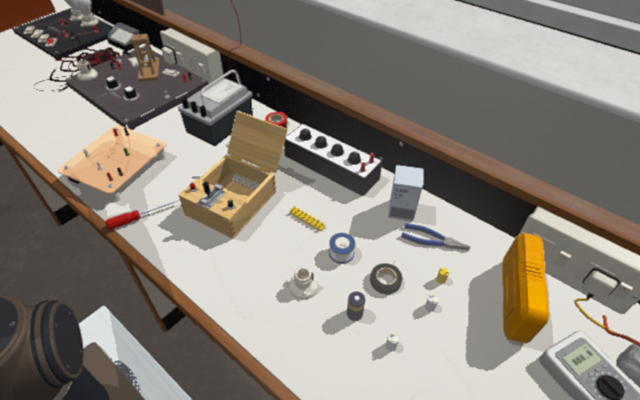

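View pics/side0.png

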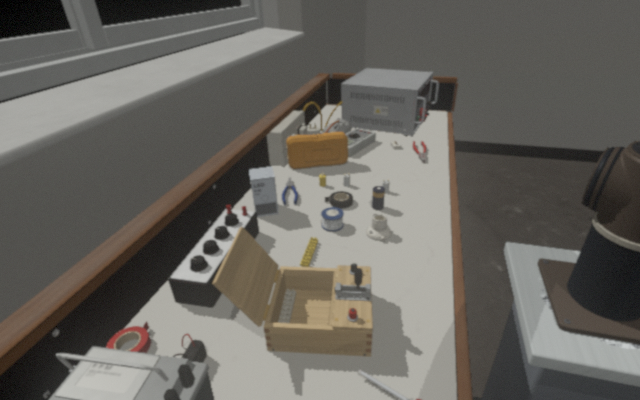

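View pics/wrist0.png

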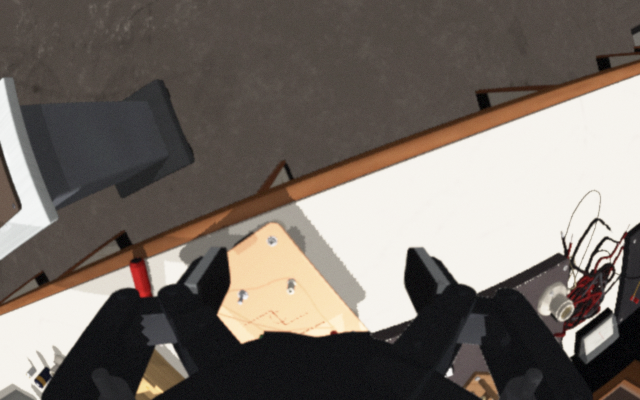

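The pictures show the box with its lid open at scene (235,185). 

- **Starters:** white cans at scene (393,340) and (432,302). The yellow look-alike at (443,275) is to be left alone.
- **Lamp holder:** the one on the bench is at (303,282). Another lamp holder, mounted on a board at (85,68), is not the one.
- **Terminal strip:** the cream one is in the box at (240,185). The yellow one at (308,218) is not meant.
- **Bystanders:** reel (342,247), tape (386,278) and cell (356,305).

My choice is the holder at (303,282) and the starters at (393,340) and (432,302). I'll check it in one close crop of both views.

```bash
python3 - <<'E'
from h import *
a=cv2.imread('pics/scene0.png');b=cv2.imread('pics/side0.png')
A=cv2.resize(a[255:360,280:460],(800,467),interpolation=cv2.INTER_CUBIC)[:, :800]
t=cv2.resize(a[105:240,170:300],(400,415),interpolation=cv2.INTER_CUBIC)
A=cv2.resize(a[258:358,280:460],(400,222),interpolation=cv2.INTER_CUBIC)
u=cv2.resize(b[165:245,310:410],(400,320),interpolation=cv2.INTER_CUBIC)
w=cv2.resize(b[228:358,215:385],(400,306),interpolation=cv2.INTER_CUBIC)
L=np.zeros((600,400,3),np.uint8);L[:340]=cv2.resize(t,(400,340));L[345:345+222]=A
R=np.zeros((600,400,3),np.uint8);R[:290]=cv2.resize(u,(400,290));R[294:600]=w
cv2.imwrite('pics/mos.png',np.hstack([L,R]))
cs,_=grab('scene');cd,_=grab('side')
for n,p,q in [('st1',(393,334),(387,181)),('st2',(432,297),(347,176)),('holder',(304,273),(379,216)),('knob',(206,184),(354,268)),('cell',(356,294),(378,187))]:
    print(n,*cross(ray(cs,*p),ray(cd,*q)))
E
```

```text
st1 [ 0.45662544 -0.33167968  0.03975231] [np.float64(0.003794712778304565), np.float64(0.003794712778304557)]
st2 [ 0.57642124 -0.34564212  0.03487309] [np.float64(0.001752461849818778), np.float64(0.001752461849818924)]
holder [ 0.44842731 -0.12440745  0.0498791 ] [np.float64(0.0003065334228948629), np.float64(0.000306533422894736)]
knob [0.45085291 0.15848572 0.12280233] [np.float64(0.004222210925629327), np.float64(0.0042222109256294755)]
cell [ 0.46839776 -0.23835523  0.06683425] [np.float64(0.0009232028547774147), np.float64(0.0009232028547774133)]
```

View pics/mos.png

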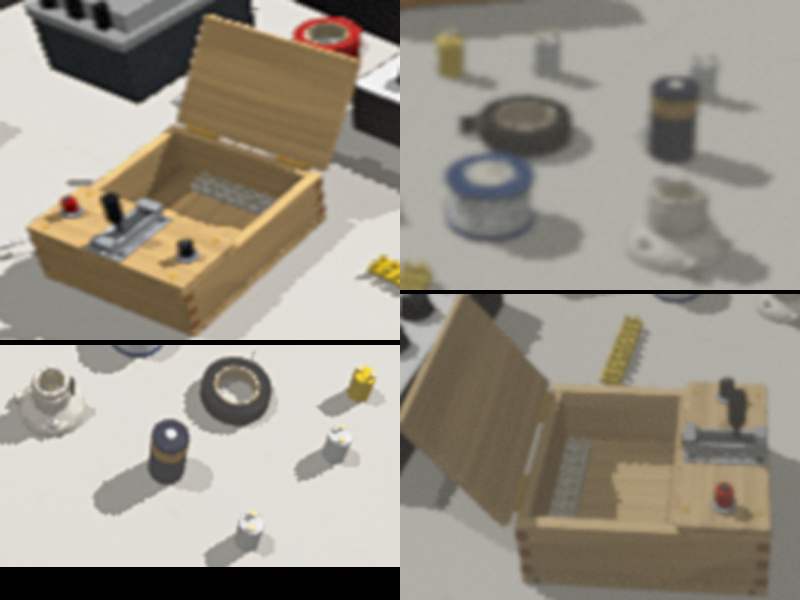

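The mosaic confirms the choice. The two white cans are at scene (393,340) and (432,302), the holder with its collar is at (303,282), and the yellow can is separate. The knob is near the front half of the deck. Next I'll bring the wrist camera over the box.

Emit:
send_rows(
  series=[
    [[-0.5, -5, -3, 0, 0, -0.187, 1], [-1.5, -5, -3, 0, 0, -0.186, 1], [-3.5, -4.6, -1, 0, 0, 0, 1], [-3.5, -4.6, -1, 0, 0, 0, 1], [-4, -4.6, -1, 0, 0, 0, 1], [-4, -4.6, -1, 0, 0, 0, 1], [-4, -4.6, -1, 0, 0, 0, 1], [-4, -4.6, -1, 0, 0, 0, 1], [-4, -4.6, -1, 0, 0, 0, 1], [-4, -4.6, 0, 0, 0, 0, 1]],
  ],
  force=40,
)

```text
time: 1.5
eef_pos: [0.5492, 0.1587, 0.3627]
tcp_rot: [-0.0, 1.0, 0.0, 0.001]
contact_force: [0.6, 0.3, 0.1]
opening: 1.0
finger_force: 0.0
```

```bash
python3 - <<'E'
from h import *
c,s=grab('wrist');save(c,'w1.png');print(s['eef_pos'],s['tcp_rot'],s['time'])
import pickle;pickle.dump((c,s),open('w1.pkl','wb'))
E
```

```text
[0.54921534 0.15874761 0.36273001] [-2.08788770e-05  9.99999123e-01  2.58536563e-04  1.29897271e-03] 1.5
```

View pics/w1.png

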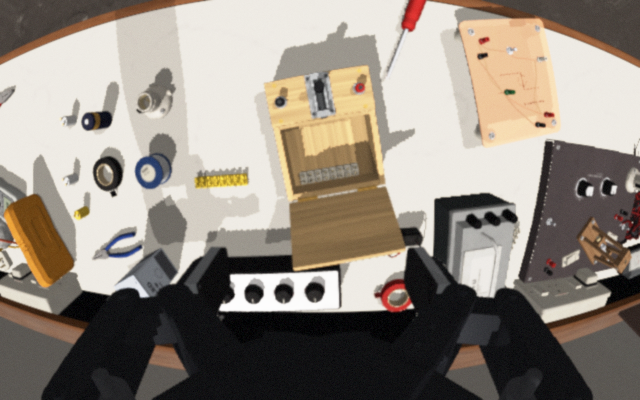

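The overhead view shows the whole scene: the box with red post at (360,88), black post at (280,101) and track at (319,94), the holder at (154,98), and the starters at (68,120) and (70,179). I'll measure the box from its top edges and posts.

```bash
python3 - <<'E'
from h import *
import pickle;c,s=pickle.load(open('w1.pkl','rb'))
hsv=cv2.cvtColor(c['img'],cv2.COLOR_RGB2HSV);H,S,V=[hsv[...,i].astype(int) for i in range(3)]
wood=((H>10)&(H<28)&(S>60)&(V>90)).astype(np.uint8)
n,l,st,_=cv2.connectedComponentsWithStats(wood)
k=l[75,300] or l[110,300];print(st[k]);m=l==k
P=lambda u,v,z:onz(c,u,v,z,s)
def edge(pts):
    pts=np.array([P(u,v,.07)[:2] for u,v in pts]);f=cv2.fitLine(pts.astype(np.float32),cv2.DIST_HUBER,0,1e-4,1e-4).ravel()
    return f
fr=edge([(u,np.where(m[:,u])[0].min()-.5) for u in range(272,364) if m[:,u].any()])
L=edge([(np.where(m[v])[0].min()-.5,v) for v in range(90,175)]);R=edge([(np.where(m[v])[0].max()+.5,v) for v in range(75,170)])
print('front',fr,np.degrees(np.arctan2(fr[1],fr[0])),'L',L,np.degrees(np.arctan2(L[1],L[0])),'R',R,np.degrees(np.arctan2(R[1],R[0])))
sub=np.zeros_like(m);sub[60:120,262:380]=1
red=((H<6)|(H>172))&(S>130)&(V>70)&sub
y,x=np.where(red);print('red',x.mean(),y.mean(),P(x.mean(),y.mean(),.085))
dk=(V<60)&sub
n,l,st,ce=cv2.connectedComponentsWithStats(dk.astype(np.uint8))
for i in range(1,n):
    if st[i,4]>8: print('dark',st[i],ce[i],P(*ce[i],.085),P(*ce[i],.118))
big=cv2.resize(c['img'][60:205,255:395],(772,600)[:2] if 0 else (579,600),interpolation=cv2.INTER_CUBIC)
ho=cv2.resize(c['img'][70:200,50:180],(220,220),interpolation=cv2.INTER_CUBIC)
o=np.zeros((600,800,3),np.uint8);o[:,:579]=big;o[:220,580:]=ho
cv2.imwrite('pics/w1c.png',o[:,:,::-1])
E
```

```text
[  264    65   142   207 17827]
front [ 0.22989894 -0.9732145   0.42511037  0.16229153] -76.70887 L [0.9807997  0.19501787 0.507374   0.09771663] 11.245768 R [0.98638546 0.16444984 0.49248257 0.24437556] 9.465276
red 359.22641509433964 87.26415094339623 [0.44496072 0.2159391  0.085     ]
dark [315  80   9  13  95] [318.69473684  86.42105263] [0.4447741  0.16150244 0.085     ] [0.44747337 0.16128312 0.118     ]
dark [276  98   8   7  32] [279.84375 101.15625] [0.46428812 0.10931918 0.085     ] [0.46545792 0.1131899  0.118     ]
```

View pics/w1c.png

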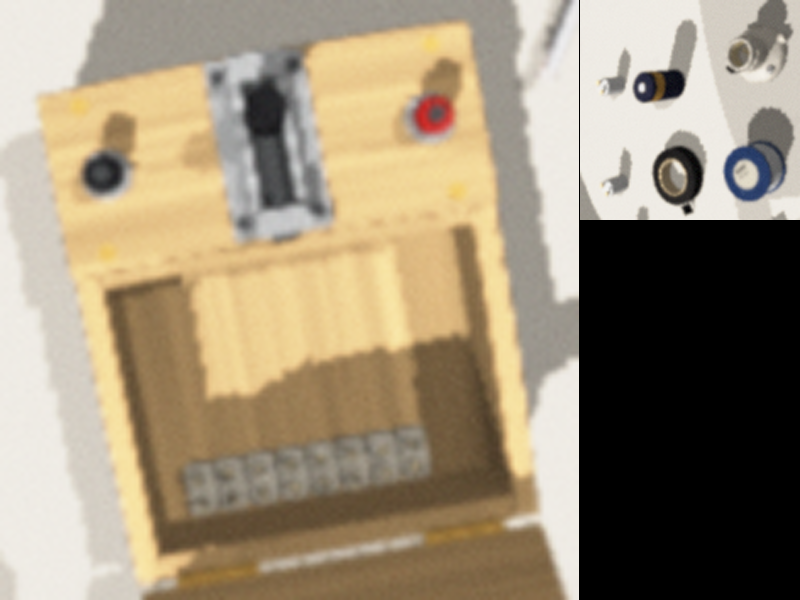

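The crop shows the posts at red (359,87) and black (280,101), 108 mm apart against the expected 110. The strip lies along the rear wall, and the bolt tip is at about (324,117) at the deck's edge.

- **Box pose:** posts and side edges agree on a yaw of about 10.35° and an origin of about (0.540, 0.178).
- **Bolt:** it looks slightly out, so I'll go to the knob for a second view.

Emit:
send_rows(
  series=[
    [[2, 0.4, 3, 0, 0, -0.09, 0.3], [2, 0.4, 3, 0, 0, -0.09, 0.3], [2, 0.4, 3, 0, 0, 0, 0.3], [2, 0.4, 3, 0, 0, 0, 0.3], [1.7, 0.4, 2.3, 0, 0, 0, 0.3], [0, 0, 0, 0, 0, 0, 0.3]],
  ],
)

```text
time: 2.3
eef_pos: [0.4471, 0.1682, 0.2161]
tcp_rot: [-0.09, 0.996, -0.0, -0.002]
contact_force: [-0.8, 0.6, -0.2]
opening: 0.651
finger_force: 0.0
```

```bash
cat >> h.py <<'E'
O=np.array([.5402,.1783]);YAW=np.radians(10.35);ex=np.array([np.cos(YAW),np.sin(YAW)]);ey=np.array([-ex[1],ex[0]])
def box(p): d=np.array(p[:2])-O; return np.array([d@ex,d@ey])*1000
def unbox(x,y): return O+ex*x/1000+ey*y/1000
def togo(s,xy,z,yaw):
    "tool-frame shift (cm) in the final frame; yaw = world angle of tool +x minus 180deg, rz to turn"
    R=Ro.from_quat(s['tcp_rot']).as_matrix();cur=np.arctan2(-R[1,0],-R[0,0]);tx=-np.array([np.cos(yaw),np.sin(yaw)]);ty=np.array([-np.sin(yaw),np.cos(yaw)])
    d=np.r_[xy,z]-s['eef_pos'];rz=-((yaw-cur+np.pi)%(2*np.pi)-np.pi)
    print('go cm',np.round([d[:2]@tx*100,d[:2]@ty*100,-d[2]*100],2),'rz',round(rz,3),'pos',np.round(s['eef_pos'],4),'tilt',np.round(R[2],3),'q',np.round(s['qpos'],2),'t',s['time'])
E
python3 - <<'E'
from h import *
import pickle
c,s=grab('wrist');pickle.dump((c,s),open('w2.pkl','wb'))
c1,s1=pickle.load(open('w1.pkl','rb'))
hsv=cv2.cvtColor(c['img'],cv2.COLOR_RGB2HSV)
u,v=proj(c,[.45,.161,.12],s);print(u,v)
a=c['img'][int(v)-90:int(v)+90,int(u)-120:int(u)+120];cv2.imwrite('pics/w2c.png',cv2.resize(a,(800,600))[:,:,::-1]);print(int(u)-120,int(v)-90)
togo(s,unbox(-93,0),.095,YAW)
# strip from view 1
for q in [(299.7,172.4),(357,163.5),(301,184.5),(359,174.8)]: print('strip',box(onz(c1,*q,.023,s1)))
E
```

```text
307.253320118433 202.50579668312338
187 112
go cm [-0.04 -0.68 12.11] rz 0.0 pos [0.4471 0.1682 0.2161] tilt [ 0.005  0.    -1.   ] q [ 0.15 -0.14  2.06 -0.    1.23 -1.6 ] t 2.3
strip [ 25.98802417 -51.9102632 ]
strip [27.9058213  40.22396547]
strip [ 45.79795673 -53.65368289]
strip [46.60718954 40.6352278 ]
```

View pics/w2c.png

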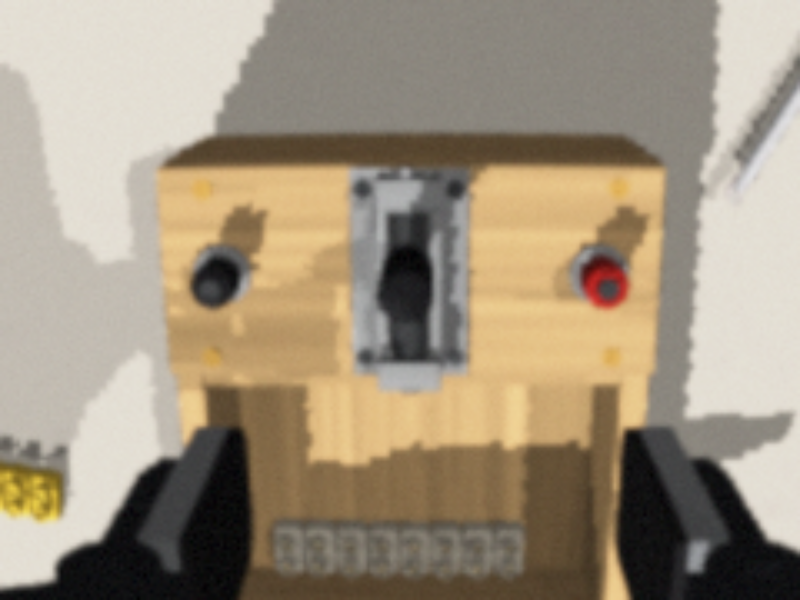

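The box is now square in the image, with the posts at crop (217,282) and (605,280) and the knob's top near crop (404,298). The track's end is at the deck edge and no bar shows past it. I'll triangulate the knob.

```bash
python3 - <<'E'
from h import *
import pickle
c,s=pickle.load(open('w2.pkl','rb'));c1,s1=pickle.load(open('w1.pkl','rb'))
f=lambda x,y:(187+x*.3,112+y*.3)
print('posts',[box(onz(c,*f(*q),.087,s)) for q in((217,285),(605,285))],'deck front edge',[box(onz(c,*f(*q),.07,s)) for q in((160,167),(663,167),(175,385),(650,378))])
for y in (280,290,300): 
  p=f(404,y);print(y,box(onz(c,*p,.1255,s)))
# knob base/neck, far edges
hs=c['img'].max(2)
u0,v0=f(404,290);col=hs[int(v0)-30:int(v0)+30,int(u0)-1:int(u0)+2].mean(1);print(int(v0)-30,col.astype(int))
p,e=cross(ray(c,*f(404,290),s),ray(c1,319.1,85.5,s1));print(p,e,box(p))
for k in(97,92,87,82,67): print(k,[proj(c,np.r_[unbox(-k+d,0),z],s).round(1) for d,z in((7,.1255),(-7,.1255),(-7,.0975))])
E
```

```text
posts [array([-86.89641192, -53.10226704]), array([-86.95290596,  54.62964789])] deck front edge [array([-117.72438742,  -72.21097456]), array([-117.57173554,   73.30657903]), array([-50.35274844, -72.13503058]), array([-52.91015934,  73.0908946 ])]
280 [-98.77677783   0.14351094]
290 [-96.33199763   0.12708035]
300 [-93.87383417   0.11013955]
169 [177 175 179 175 170 160 133  91  70  69  69  69  68  69  67  57  42  22
  11  12   9  13  12  15  22  25  31  32  32  35  32  30  33  34  36  39
  39  43  45  50  65  71  72  70  69  66  60  60  60  53  49  87 147 171
 174 178 178 182 180 174]
[0.44659818 0.16148488 0.121263  ] [np.float64(0.0002700538375339363), np.float64(0.00027005383753394657)] [-95.09980308   0.27505356]
97 [array([308.1, 206.7]), array([308. , 189.5]), array([308.8, 181.7])]
92 [array([308.1, 212.7]), array([308. , 195.7]), array([308.9, 187.3])]
87 [array([308.2, 218.6]), array([308.1, 201.8]), array([308.9, 192.9])]
82 [array([308.2, 224.4]), array([308.1, 207.9]), array([308.9, 198.4])]
67 [array([308.4, 241.5]), array([308.3, 225.6]), array([309.1, 214.6])]
```

Emit:
send_rows(
  series=[
    [[0, -0.7, 2.5, 0, 0, 0, 0.3], [0, 0, 4, 0, 0, 0, 0.3], [0, 0, 4, 0, 0, 0, 0.3], [0, 0, 1.6, 0, 0, 0, 0.3], [0, 0, 0, 0, 0, 0, -1], [0, 0, 0, 0, 0, 0, -1], [0, 0, 0, 0, 0, 0, -1]],
  ],
  force=40,
)

```text
time: 3.22
eef_pos: [0.4523, 0.162, 0.0996]
tcp_rot: [-0.09, 0.996, 0.001, 0.002]
contact_force: [-0.6, 2.3, 3.3]
opening: 0.145
finger_force: 39.0
```

Emit:
send_rows(
  series=[
    [[0.2, 0, 0, 0, 0, 0, -1], [0.2, 0, 0, 0, 0, 0, -1]],
  ],
)

```text
time: 3.48
eef_pos: [0.4499, 0.1615, 0.0997]
tcp_rot: [-0.09, 0.996, 0.001, 0.005]
contact_force: [7.1, 5.6, 0.8]
opening: 0.145
finger_force: 38.9
```

Emit:
send_rows(
  series=[
    [[0.2, 0, 0, 0, 0, 0, -1], [0, 0, 0, 0, 0, 0, -1]],
  ],
)

```text
time: 3.72
eef_pos: [0.4498, 0.1615, 0.0997]
tcp_rot: [-0.089, 0.996, 0.001, 0.008]
contact_force: [10.9, 6.7, -2.4]
opening: 0.141
finger_force: 39.0
```

Emit:
send_rows(
  series=[
    [[0.2, 0, 0, 0, 0, 0, -1], [0, 0, 0, 0, 0, 0, -1]],
  ],
)

```text
time: 3.98
eef_pos: [0.4497, 0.1614, 0.0998]
tcp_rot: [-0.089, 0.996, 0.002, 0.011]
contact_force: [17.2, 7.8, -7.8]
opening: 0.148
finger_force: 39.0
```

The bolt moved 2.4 mm and then stopped hard at 17 N, so it is fully drawn. I'll release it, go up and turn the tool so the fingers lie along the box's x.

Emit:
send_rows(
  series=[
    [[-0.5, 0, 0, 0, 0, 0, 0], [0, 0, 0, 0, 0, 0, 0.3], [0, 0, -5, 0, 0, 0, 0.5], [0, 0, -6, 0, 0, 0.17, 1], [0, -1, 0, 0, 0, 0.18, 1], [0, -1, 0, 0, 0, 0.18, 1], [0, -1, 0, 0, 0, 0.18, 1], [0, -1, 0, 0, 0, 0.18, 1], [0, -1, 0, 0, 0, 0.18, 1], [0, -1, 0, 0, 0, 0.18, 1]],
  ],
)

```text
time: 5.22
eef_pos: [0.4219, 0.1084, 0.2064]
tcp_rot: [0.512, 0.859, -0.001, -0.001]
contact_force: [0.2, 0.4, 0.4]
opening: 1.0
finger_force: 0.0
```

```bash
python3 - <<'E'
from h import *
s=ctrl.get_state();togo(s,(.448,-.126),.2,YAW-np.pi/2);print(s['contact_force'])
E
```

```text
go cm [-23.52  -1.64   0.64] rz 0.314 pos [0.4219 0.1084 0.2064] tilt [ 0.001 -0.003 -1.   ] q [ 0.02 -0.24  2.16 -0.    1.23 -0.48] t 5.225
[0.24168882 0.40990338 0.43247788]
```

Emit:
send_rows(
  series=[
    [[-3.5, 1.0, 0.1, 0, 0, 0.157, 1], [-5, 0, 0.1, 0, 0, 0.157, 1], [-5, -1.2, 0.1, 0, 0, 0, 1], [-5, -1.2, 0.2, 0, 0, 0, 1], [-5, 0, 0.2, 0, 0, 0, 1], [0, 0, 0, 0, 0, 0, 1]],
  ],
)

```text
time: 5.98
eef_pos: [0.4691, -0.1183, 0.1995]
tcp_rot: [0.64, 0.769, -0.001, -0.001]
contact_force: [0.6, -0.6, 0.0]
opening: 0.999
finger_force: 0.0
```

```bash
python3 - <<'E'
from h import *
import pickle
c,s=grab('wrist');pickle.dump((c,s),open('w3.pkl','wb'));togo(s,(.448,-.126),.2,YAW-np.pi/2)
print([proj(c,q,s).round(0) for q in([.448,-.125,.048],[.4566,-.3317,.036],[.5764,-.3456,.036])])
cv2.imwrite('pics/w3.png',cv2.resize(c['img'],(800,500))[:,:,::-1])
E
```

```text
go cm [-0.37 -2.21 -0.05] rz 0.002 pos [ 0.4691 -0.1183  0.1995] tilt [ 0.001 -0.003 -1.   ] q [-0.46 -0.11  2.06 -0.    1.19 -0.64] t 5.975
[array([295., 187.]), array([278., 339.]), array([364., 357.])]
```

View pics/w3.png

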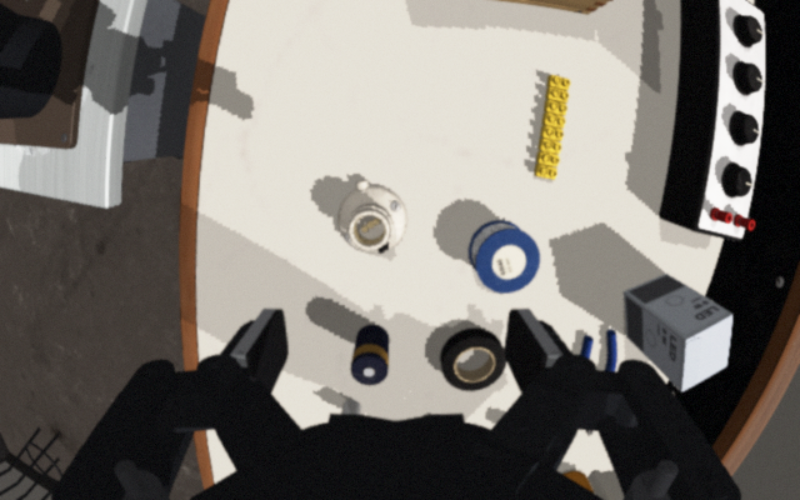

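The holder's collar ring is at (371,228) in this picture, which is (297,182) at full size, with base and lug around it. The reel, cell and tape are clear of it. I'll triangulate the collar top across the two wrist views.

```bash
python3 - <<'E'
from h import *
import pickle
c1,s1=pickle.load(open('w1.pkl','rb'));c3,s3=pickle.load(open('w3.pkl','rb'))
p,e=cross(ray(c1,144.6,102.5,s1),ray(c3,296.8,182.8,s3));print(p,e)
cs,_=grab('scene');cd,_=grab('side')
for c,s,q in((c1,s1,(144.6,102.5)),(c3,s3,(296.8,182.8)),(cs,None,(304,273)),(cd,None,(379,214))):print(onz(c,*q,.048,s).round(4))
# base outline: ellipse of the blob in w3
hsv=cv2.cvtColor(c3['img'],cv2.COLOR_RGB2HSV)
g=cv2.Canny(cv2.GaussianBlur(cv2.cvtColor(c3['img'],cv2.COLOR_RGB2GRAY),(3,3),0),40,100)[135:210,260:335]
ci=cv2.HoughCircles(cv2.resize(cv2.cvtColor(c3['img'],cv2.COLOR_RGB2GRAY)[135:215,255:340],None,fx=4,fy=4,interpolation=cv2.INTER_CUBIC),cv2.HOUGH_GRADIENT,1.5,20,param1=80,param2=30,minRadius=40,maxRadius=140)
if ci is not None:
  for x,y,r in ci[0][:6]:
    u,v=255+x/4,135+y/4;print('circ',u,v,r/4,onz(c3,u,v,.048,s3).round(4),onz(c3,u,v,.024,s3).round(4),'r mm@.048',1000*np.linalg.norm(onz(c3,u+r/4,v,.048,s3)-onz(c3,u,v,.048,s3)))
E
```

```text
[ 0.44928129 -0.12082795  0.04616745] [np.float64(2.7989142621684454e-05), np.float64(2.7989142621573164e-05)]
[ 0.4494 -0.1197  0.048 ]
[ 0.4493 -0.1204  0.048 ]
[ 0.4497 -0.1235  0.048 ]
[ 0.4497 -0.1359  0.048 ]
circ 295.3125 184.6875 12.5875 [ 0.4482 -0.1225  0.048 ] [ 0.4475 -0.1285  0.024 ] r mm@.048 12.357810498640701
circ 295.6875 179.0625 17.5375 [ 0.4476 -0.1169  0.048 ] [ 0.4468 -0.1224  0.024 ] r mm@.048 17.12776880201524
circ 290.0625 184.6875 20.9875 [ 0.4431 -0.1235  0.048 ] [ 0.4419 -0.1295  0.024 ] r mm@.048 20.617071890487065
circ 298.3125 171.9375 24.662498 [ 0.4489 -0.1094  0.048 ] [ 0.4483 -0.1143  0.024 ] r mm@.048 23.932922274472695
circ 293.8125 189.5625 17.5 [ 0.4475 -0.1277  0.048 ] [ 0.4468 -0.134   0.024 ] r mm@.048 17.247728890729256
circ 300.1875 186.9375 15.9625 [ 0.4533 -0.1239  0.048 ] [ 0.453  -0.1299  0.024 ] r mm@.048 15.674065843610197
```

Emit:
send_rows(
  series=[
    [[0, -2, 2, 0, 0, 0, 1], [0, 0, 5, 0, 0, 0, 1], [0, 0, 5, 0, 0, 0, 1], [0, 0, 4, 0, 0, 0, 1], [0, 0, 1.3, 0, 0, 0, 1], [0, 0, 0, 0, 0, 0, 1]],
  ],
)

```text
time: 6.88
eef_pos: [0.4502, -0.1187, 0.0272]
tcp_rot: [0.637, 0.77, -0.0, -0.001]
contact_force: [0.6, 0.1, 1.2]
opening: 1.0
finger_force: 0.0
```

```bash
python3 - <<'E'
from h import *
c,s=grab('wrist');togo(s,(.449,-.1215),.026,YAW-np.pi/2);save(c,'w4.png')
E
```

```text
go cm [-0.26 -0.17  0.12] rz 0.008 pos [ 0.4502 -0.1187  0.0272] tilt [ 0.001 -0.001 -1.   ] q [-0.48  0.11  2.21 -0.    0.83 -0.66] t 6.875
```

Emit:
send_rows(
  series=[
    [[-0.2, -0.1, 0.1, 0, 0, 0, 1], [0, 0, 0, 0, 0, 0, -1], [0, 0, 0, 0, 0, 0, -1], [0, 0, 0, 0, 0, 0, -1], [0, 0, 0, 0, 0, 0, -1], [0, 0, -4, 0, 0, 0, -1], [0, 0, -5, 0, 0, 0, -1], [0, 0, -5, 0, 0, 0, -1], [0, 0, 0, 0, 0, 0, -1]],
  ],
  force=45,
)

```text
time: 8.05
eef_pos: [0.4524, -0.123, 0.1709]
tcp_rot: [0.638, 0.77, 0.001, 0.005]
contact_force: [0.6, -0.0, -0.6]
opening: 0.363
finger_force: 45.2
```

```bash
python3 - <<'E'
from h import *
c,s=grab('wrist');togo(s,unbox(-11,27),.2,YAW-np.pi/2);save(c,'w5.png')
cv2.imwrite('pics/w5c.png',cv2.resize(c['img'][140:390,150:500],(700,500))[:,:,::-1])
E
```

```text
go cm [30.76 12.95 -2.91] rz 0.007 pos [ 0.4524 -0.123   0.1709] tilt [-0.006  0.008 -1.   ] q [-0.48 -0.13  2.13  0.    1.13 -0.67] t 8.05
```

View pics/w5c.png

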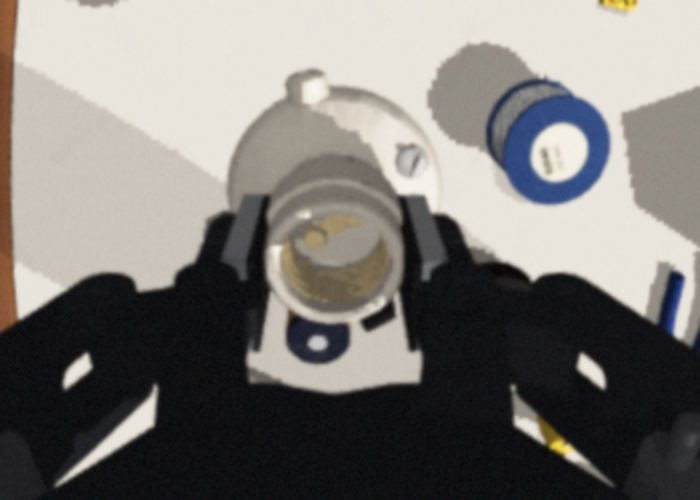

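The holder is held by its collar at opening 0.363, about 31 mm, and hangs clear of the bench with its lug toward tool +x, which is box +y. Now over to the box.

Emit:
send_rows(
  series=[
    [[2, 0.5, -2, 0, 0, 0, -1], [5, 2.1, -1, 0, 0, 0, -1], [5, 2.1, 0, 0, 0, 0, -1], [5, 2.1, 0, 0, 0, 0, -1], [5, 2.1, 0, 0, 0, 0, -1], [5, 2.1, 0, 0, 0, 0, -1], [3.4, 1.8, 0, 0, 0, 0, -1], [0, 0, 0, 0, 0, 0, -1]],
  ],
)

```text
time: 9.1
eef_pos: [0.5177, 0.2026, 0.1933]
tcp_rot: [0.637, 0.771, -0.002, -0.002]
contact_force: [-0.2, -0.3, -1.1]
opening: 0.365
finger_force: 45.3
```

```bash
python3 - <<'E'
from h import *
c,s=grab('wrist');togo(s,unbox(-11,24),.035,YAW-np.pi/2);save(c,'w6.png')
print('tcp box',box(s['eef_pos']),'collar box',box(onz(c,317.5,272.5,s['eef_pos'][2]+.022,s)))
E
```

```text
go cm [-0.4   0.67 15.83] rz 0.01 pos [0.5177 0.2026 0.1933] tilt [ 0.    -0.005 -1.   ] q [ 0.19  0.06  1.9   0.    1.18 -0.  ] t 9.1
tcp box [-17.73606303  27.98578392] collar box [-17.06901845  28.74065281]
```

Emit:
send_rows(
  series=[
    [[-0.4, 0.7, 0, 0, 0, 0, -1], [0, 0, 4, 0, 0, 0, -1], [0, 0, 4, 0, 0, 0, -1], [0, 0, 2.5, 0, 0, 0, -1], [0, 0, 0, 0, 0, 0, -1]],
  ],
)

```text
time: 9.78
eef_pos: [0.5248, 0.1963, 0.0885]
tcp_rot: [0.639, 0.769, -0.002, -0.002]
contact_force: [0.1, -0.1, -1.2]
opening: 0.368
finger_force: 45.2
```

```bash
python3 - <<'E'
from h import *
s=ctrl.get_state();togo(s,unbox(-11,24),.035,YAW-np.pi/2);print(box(s['eef_pos']),s['contact_force'])
E
```

```text
go cm [0.35 0.1  5.35] rz 0.004 pos [0.5248 0.1963 0.0885] tilt [-0.    -0.006 -1.   ] q [ 0.18  0.2   1.96 -0.    0.99 -0.01] t 9.775
[-11.95531439  20.4898828 ] [ 0.11745561 -0.06812895 -1.16271149]
```

Emit:
send_rows(
  series=[
    [[0.3, 0.1, 0, 0, 0, 0, -1], [0, 0, 2, 0, 0, 0, -1], [0, 0, 2, 0, 0, 0, -1], [0, 0, 1, 0, 0, 0, -1], [0, 0, 0.1, 0, 0, 0, -1]],
  ],
)

```text
time: 10.4
eef_pos: [0.5259, 0.2011, 0.0386]
tcp_rot: [0.638, 0.77, -0.001, -0.001]
contact_force: [0.3, -0.8, -1.6]
opening: 0.365
finger_force: 45.3
```

Emit:
send_rows(
  series=[
    [[0, 0, 0.15, 0, 0, 0, -1], [0, 0, 0, 0, 0, 0, -1]],
  ],
)

```text
time: 10.65
eef_pos: [0.5275, 0.2014, 0.0393]
tcp_rot: [0.638, 0.77, 0.0, 0.0]
contact_force: [-0.4, -0.4, -1.3]
opening: 0.365
finger_force: 45.3
```

Emit:
send_rows(
  series=[
    [[0, 0, 0.2, 0, 0, 0, -1], [0, -0.1, 0.2, 0, 0, 0, -1], [0, 0, 0, 0, 0, 0, -1]],
  ],
)

```text
time: 11.02
eef_pos: [0.5262, 0.2011, 0.0349]
tcp_rot: [0.638, 0.77, 0.0, 0.0]
contact_force: [0.3, 0.3, -1.7]
opening: 0.364
finger_force: 45.3
```

Emit:
send_rows(
  series=[
    [[0, 0, 0.2, 0, 0, 0, -1], [0, 0, 0, 0, 0, 0, -1]],
  ],
)

```text
time: 11.28
eef_pos: [0.5263, 0.2012, 0.0349]
tcp_rot: [0.638, 0.77, -0.0, -0.0]
contact_force: [-5.6, -1.7, 9.3]
opening: 0.367
finger_force: 46.4
```

The holder is on the floor, with a 9 N reaction. I'll release it with a partial opening and rise.

Emit:
send_rows(
  series=[
    [[0, 0, -0.2, 0, 0, 0, -0.05], [0, 0, 0, 0, 0, 0, -0.05], [0, 0, 0, 0, 0, 0, -0.05], [0, 0, -4, 0, 0, 0, -0.05], [0, 0, -6, 0, 0, 0, 0.3], [0, 0, -6, 0, 0, 0, 1]],
  ],
)

```text
time: 12.02
eef_pos: [0.5256, 0.201, 0.1957]
tcp_rot: [0.638, 0.77, -0.001, -0.0]
contact_force: [-0.2, 0.3, -0.5]
opening: 0.841
finger_force: 0.0
```

```bash
python3 - <<'E'
from h import *
import pickle
c,s=grab('wrist');pickle.dump((c,s),open('w7.pkl','wb'));togo(s,(.4566,-.325),.16,YAW-np.pi/2)
x0,y0,x1,y1=200,60,440,300
a=cv2.resize(c['img'][y0:y1,x0:x1],(500,500));cv2.imwrite('pics/w7c.png',a[:,:,::-1])
c1,s1=pickle.load(open('w1.pkl','rb'));b=c1['img']
# starters, w1 zoom saved numerically
for n,(u,v) in(('a',(68,120)),('b',(70,179))): print(n,onz(c1,u,v,.034,s1).round(4))
E
```

```text
go cm [-50.5  -16.23   3.57] rz 0.006 pos [0.5256 0.201  0.1957] tilt [ 0.    -0.001 -1.   ] q [ 0.18  0.07  1.89  0.    1.18 -0.  ] t 12.025
a [ 0.4582 -0.3192  0.034 ]
b [ 0.5748 -0.3326  0.034 ]
```

View pics/w7c.png

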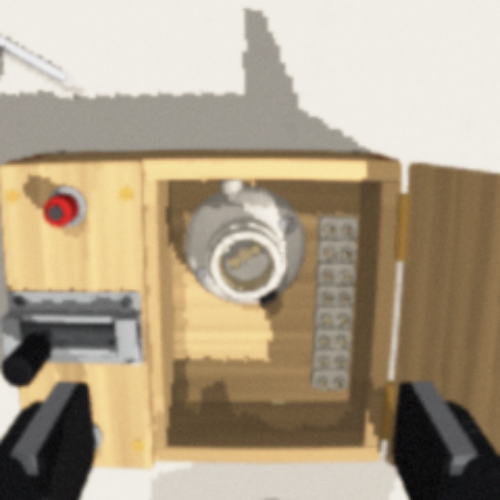

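The holder stands upright in the compartment, centred near crop (245,250), with the strip free at (333,300). The knob is at the drawn end, with an empty slot ahead of it. That was picture ten, so I'll work from numbers from here. Next is starter_1.

Emit:
send_rows(
  series=[
    [[-5, -1.6, 0, 0, 0, 0, 1], [-5, -1.6, 0, 0, 0, 0, 1], [-5, -1.6, 0, 0, 0, 0, 1], [-5, -1.6, 0, 0, 0, 0, 1], [-5, -1.6, 0, 0, 0, 0, 1], [-5, -1.6, 0, 0, 0, 0, 1], [-5, -1.6, 0, 0, 0, 0, 1], [-5, -1.6, 0.5, 0, 0, 0, 1], [-5, -1.6, 0.5, 0, 0, 0, 1], [-5, -1.6, 0.5, 0, 0, 0, 1]],
  ],
)

```text
time: 13.32
eef_pos: [0.4613, -0.3216, 0.1792]
tcp_rot: [0.638, 0.77, 0.0, -0.0]
contact_force: [0.8, 0.2, -0.3]
opening: 1.002
finger_force: 0.0
```

```bash
cat >> h.py <<'E'
def patch(c,s,X,h=24,st=2):
    u,v=proj(c,X,s).astype(int);im=c['img'][v-h:v+h,u-h:u+h].astype(int)
    print('origin',u-h,v-h)
    g=im.sum(2)//3
    for r in range(0,2*h,st): print(v-h+r,' '.join('%3d'%x for x in g[r,::st]))
    return im
E
python3 - <<'E'
from h import *
c,s=grab('wrist');togo(s,(.4575,-.327),.16,YAW-np.pi/2);save(c,'w8.png')
print(proj(c,[.5755,-.34,.034],s));patch(c,s,[.4575,-.327,.02])
E
```

```text
go cm [-0.47 -0.47  1.92] rz 0.006 pos [ 0.4613 -0.3216  0.1792] tilt [ 0.  0. -1.] q [-0.79  0.09  1.9   0.    1.15 -0.98] t 13.325
[421.72059396 223.34891282]
origin 287 163
163 219 220 220 218 221 218 218 217 217 218 219 219 220 219 220 220 219 219 217 219 220 218 221 219
165 212 220 220 220 219 218 219 219 219 220 218 222 219 219 219 218 218 219 219 219 219 220 219 219
167 153 183 186 214 218 219 220 219 220 220 219 218 218 220 219 217 221 220 221 220 222 219 218 220
169 130 132 138 191 199 205 221 219 220 218 220 219 220 219 219 220 217 220 219 219 218 219 219 218
171 127 132 130 134 131 171 213 217 218 219 218 219 219 220 218 218 221 218 220 219 219 220 219 219
173 115 131 132 130 133 134 151 187 217 221 220 218 217 221 219 220 220 220 219 220 219 220 220 218
175  96 122 132 133 131 128 132 142 195 200 210 220 220 218 219 220 217 220 220 220 220 221 220 220
177  92 107 129 132 133 132 132 131 132 134 181 213 214 219 221 218 217 221 217 218 219 220 220 220
179  95  95 117 132 133 130 135 132 131 134 140 143 152 212 217 221 218 217 219 218 218 218 218 220
181  94  92 110 125 132 
[... 775 characters left out ...]

197 186 186 184 186 184 186 175 124 156 216 227 213 179 175 194 208 216 207 207 221 219 217 220 218
199 187 186 181 180 188 185 180 129 161 202 221 228 230 230 216 214 218 221 196 208 219 219 218 218
201 185 184 182 183 186 187 184 163 178 210 209 225 228 230 225 225 222 193 188 214 218 219 218 218
203 184 185 183 185 182 182 181 184 186 196 212 227 228 230 232 233 218 190 188 217 220 221 221 221
205 188 185 187 185 185 186 187 186 181 187 198 223 230 230 232 223 190 187 189 215 220 217 219 218
207 186 187 183 186 187 184 182 188 183 172 182 202 224 224 223 198 185 189 197 213 219 219 220 220
209 185 185 185 187 187 188 184 184 186 184 183 182 190 190 189 186 188 197 216 219 219 219 220 220
```

```bash
python3 - <<'E'
from h import *
import pickle
c1,s1=pickle.load(open('w1.pkl','rb'));c,s=grab('wrist');cs,_=grab('scene');cd,_=grab('side')
p=onz(c,312.5,198,.034,s);print('top',p)
for n,c0,q in(('scene',cs,(393,335)),('side',cd,(387,182))): print(n,*cross(ray(c,312.5,198,s),ray(c0,*q)))
togo(s,p[:2],.012,YAW-np.pi/2)
print('scene expects',proj(cs,np.r_[p[:2],.034]),'side',proj(cd,np.r_[p[:2],.034]))
# starter 2
patch(c,s,[.5755,-.34,.025],h=22)
E
```

```text
top [ 0.45834005 -0.34041458  0.034     ]
scene [ 0.45673214 -0.33538993  0.04728445] [np.float64(0.0016110112171032276), np.float64(0.0016110112171033684)]
side [ 0.45626511 -0.34200981  0.02905787] [np.float64(0.0022614119917740054), np.float64(0.002261411991773923)]
go cm [-1.27 -0.42 16.68] rz 0.003 pos [ 0.4602 -0.3272  0.1788] tilt [-0.004 -0.001 -1.   ] q [-0.8   0.09  1.9  -0.    1.15 -0.98] t 13.375
scene expects [395.7099114  339.23537409] side [385.54808859 180.63176645]
origin 400 192
192 219 220 218 219 219 220 220 217 220 219 219 219 218 219 219 220 218 221 219 221 220 219
194 215 214 219 220 219 218 220 220 219 221 219 219 218 219 218 220 219 220 219 220 220 218
196 146 163 214 218 219 220 220 221 218 220 220 221 219 221 220 219 219 217 219 219 218 219
198 132 135 160 166 212 218 220 219 220 221 219 220 218 218 220 218 219 217 220 216 222 220
200 131 132 133 135 174 184 217 219 220 219 220 220 220 218 218 220 219 220 219 217 220 219
202 134 134 134 131 133 137 180 208 218 220 219 220 218 219 220 222 220 219 219 219 220 219
204 133 132 130 136 134 131 130 145 188 219 21
[... 725 characters left out ...]
 101 137 210 228 225 156 159 233 229 218 219 219 219 219
222 219 218 218 220 200 117  85  89 103 188 228 232 227 162 157 196 217 215 219 218 220 219
224 220 219 220 218 208 162 104  87 112 168 221 233 234 232 209 155 216 222 220 220 219 219
226 220 219 219 218 212 185 158  96 124 140 180 230 235 239 232 204 227 231 221 219 220 218
228 218 221 218 219 216 191 181 129 124 128 181 215 232 237 240 236 230 220 219 219 219 220
230 219 218 221 218 219 205 187 173 139 170 215 229 236 237 239 240 227 219 219 219 219 219
232 220 221 219 220 216 215 189 187 172 181 215 230 234 235 236 231 218 220 219 219 220 220
234 218 221 219 220 219 219 204 204 202 186 205 216 223 225 224 219 219 219 219 219 219 219
```

```bash
python3 - <<'E'
from h import *
c,s=grab('wrist');cs,_=grab('scene');cd,_=grab('side');print(s['eef_pos'],s['dq'].round(3))
patch(c,s,[.458,-.336,.034],h=16,st=2)
q=onz(c,427,226.5,.034,s);print('st2',q,proj(cs,q),proj(cd,q))
E
```

```text
[ 0.46132025 -0.32030228  0.17896972] [ 0.037 -0.023  0.016  0.004  0.004  0.   ]
origin 294 184
184 101 128 129 128 131 126 115 106 103 104 108 141 200 219 220 219
186  95 103 129 133 131 105 105 103 105 104 102 105 142 207 219 218
188  91  98 115 136 117 101 102 107 108 105 101 105 119 170 218 220
190 100  93 102 123 106 102 120 149 184 175 145 113 114 149 208 216
192 163 101  93  97 102 142 203 204 214 220 212 180 155 142 208 219
194 179 160 145 102 130 211 227 226 168 147 152 197 227 177 202 220
196 183 182 181 153 166 222 228 226 164 142 143 171 216 208 194 218
198 183 186 185 151 130 186 227 224 178 163 168 198 206 201 191 217
200 184 186 185 145 110 146 208 225 227 228 222 212 213 208 198 205
202 185 184 184 156 149 181 203 218 230 230 228 222 218 206 188 201
204 186 186 186 183 180 194 214 218 227 231 231 234 230 199 185 204
206 185 183 184 185 187 186 193 212 228 230 232 231 218 186 186 204
208 186 186 185 184 183 175 179 197 226 229 226 205 189 186 187 203
210 183 184 186 185 185 185 177 182 198 200 189 184 184 190 205 212
212 187 185 182 186 185 182 185 184 183 186 186 196 204 215 218 220
214 182 186 184 187 188 186 186 184 185 185 187 212 219 220 219 220
st2 [ 0.58210661 -0.34102619  0.034     ] [430.78370201 294.67103122] [344.3629763  176.40768685]
```

Emit:
send_rows(
  series=[
    [[0, 0, 0, 0, 0, 0, 1], [0, 0, 0, 0, 0, 0, 1]],
  ],
)

```text
time: 13.92
eef_pos: [0.4622, -0.3191, 0.1801]
tcp_rot: [0.637, 0.77, -0.0, 0.0]
contact_force: [0.1, 0.1, -0.1]
opening: 1.002
finger_force: 0.0
```

```bash
python3 - <<'E'
from h import *
cs,_=grab('scene')
for i in range(2):
    s=ctrl.get_state();print(s['time'],s['eef_pos'].round(4),s['dq'].round(3)[:3]);ctrl.read_camera('scene')
c,s=grab('wrist');print(s['eef_pos'])
g=c['img'].astype(int).sum(2)/3
def disc(u0,v0,h=13,th=205):
    # top disc: non-bench bright blob by hue: print bench-normalised centroid of pixels unlike bench/shadow
    sub=c['img'][v0-h:v0+h,u0-h:u0+h].astype(int);d=sub[...,0]-sub[...,2]
    return d
d=disc(312,200);
print('bench r-b',(c['img'][165:175,330:340].astype(int)[...,0]-c['img'][165:175,330:340].astype(int)[...,2]).mean())
for r in range(0,26,2):print(200-13+r,' '.join('%3d'%x for x in d[r,::2]))
p=onz(c,312,199.5,.034,s);print(p)
E
```

```text
13.975 [ 0.4621 -0.3193  0.18  ] [-0.008  0.    -0.002]
14.025 [ 0.4621 -0.3195  0.18  ] [-0.006  0.003 -0.001]
[ 0.46201193 -0.31956995  0.17999819]
bench r-b 15.99
187  14  12  10   4   3   1   5   5   1   6  14  18  17
189  13  14   8   3   4   8   4   4   3   3  12  15  15
191  11  12   9   6   7   7   6   6   4   3   5  16  14
193  10  11   5   2   4   5   4   5   4   5   6  18  17
195  13   6   5   4   5   3   4   4   4   3   7  19  17
197  12   6   6   3   3   4   5  15  40  30  12  14  17
199  12   7   8   6   4   4   4  33  66  61  31  13  16
201  16  30  50  36   8   3   2  22  61  59  31  16  16
203  19  52  68  63  18   3   3   5  16  27  13  15  15
205  18  44  61  54  13   3   3   3   3   4  11  17  15
207  17  20  26  13   6   3   2   2   3   9  15  16  19
209  16  17  15  15  11   6   7   9  13  13  16  16  17
211  16  15  18  16  15  16  14  16  15  17  18  17  16
[ 0.46017949 -0.33410961  0.034     ]
```

```bash
cat >> h.py <<'E'
def starter(c,s,X):
    u,v=proj(c,X,s).astype(int);h=22
    im=c['img'][v-h:v+h,u-h:u+h].astype(int);d=im[...,0]-im[...,2]
    y,x=np.where(d>30);pm=np.array([u-h+(x.min()+x.max())/2,v-h+(y.min()+y.max())/2])
    n,l,st,ce=cv2.connectedComponentsWithStats(cv2.morphologyEx(((d<9)|(d>25)).astype(np.uint8),cv2.MORPH_OPEN,np.ones((3,3))))
    k=l[int(pm[1])-v+h,int(pm[0])-u+h];b=st[k]
    print('pins',pm,onz(c,*pm,.037,s).round(4),'can bbox',b[:4]+[u-h,v-h,0,0],b[4])
    low=np.array([u-h+b[0]+b[2]/2,v-h+b[1]+b[3]]);return pm
E
python3 - <<'E'
from h import *
import pickle
c,s=grab('wrist');cs,_=grab('scene');cd,_=grab('side');print(s['eef_pos'])
c1,s1=pickle.load(open('w1.pkl','rb'))
for X,q in(([.459,-.335,.034],(393,331)),([.578,-.341,.034],(432,295))):
    p=starter(c,s,X);t,e=cross(ray(c,*p,s),ray(cs,*q));print('x scene',t,e)
    for cc in (cs,cd):
        P=onz(c,*p,.037,s);print(proj(cc,P).round(1))
E
```

```text
[ 0.46194072 -0.31969551  0.1799309 ]
pins [310.  201.5] [ 0.4584 -0.3357  0.037 ] can bbox [300 183  20  27] 350
x scene [ 0.45819132 -0.33094363  0.05409081] [np.float64(0.000421402286674735), np.float64(0.00042140228667476826)]
[393.8 336.9]
[385.4 180.5]
pins [422. 235.] [ 0.5794 -0.3499  0.037 ] can bbox [404 214  27  28] 446
x scene [ 0.57375387 -0.34565042  0.04869243] [np.float64(0.000337952194931054), np.float64(0.0003379521949310532)]
[434.3 297.3]
[345.9 174.3]
```

Emit:
send_rows(
  series=[
    [[-1.4, -0.6, 3, 0, 0, 0, 0.6], [0, 0, 5, 0, 0, 0, 0.6], [0, 0, 5, 0, 0, 0, 0.6], [0, 0, 2.5, 0, 0, 0, 0.6], [0, 0, 0.5, 0, 0, 0, 0.6], [0, 0, 0, 0, 0, 0, 0.6]],
  ],
)

```text
time: 15.02
eef_pos: [0.459, -0.3353, 0.0205]
tcp_rot: [0.638, 0.77, -0.0, 0.0]
contact_force: [-0.0, -0.0, 0.9]
opening: 0.803
finger_force: 0.0
```

```bash
python3 - <<'E'
from h import *
c,s=grab('wrist');togo(s,(.4584,-.3345),.012,YAW-np.pi/2);starter(c,s,[.4584,-.335,.036]);save(c,'w9.png')
E
```

```text
go cm [ 0.09 -0.04  0.85] rz 0.006 pos [ 0.459  -0.3353  0.0205] tilt [-0.001  0.001 -1.   ] q [-0.81  0.32  1.96  0.    0.86 -1.  ] t 15.025
pins [314.5 269.5] [ 0.4583 -0.3362  0.037 ] can bbox [294 244  43  38] 1342
```

Emit:
send_rows(
  series=[
    [[0, 0, 0.8, 0, 0, 0, 0.6], [0, 0, 0, 0, 0, 0, -1], [0, 0, 0, 0, 0, 0, -1], [0, 0, 0, 0, 0, 0, -1], [0, 0, 0, 0, 0, 0, -1], [0, 0, -5, 0, 0, 0, -1], [0, 0, -6, 0, 0, 0, -1], [2, 0.5, -6, 0, 0, 0, -1], [5, 1.5, -1, 0, 0, 0, -1], [5, 1.5, 0, 0, 0, 0, -1]],
  ],
  force=30,
)

```text
time: 16.32
eef_pos: [0.4714, -0.2102, 0.1932]
tcp_rot: [0.639, 0.77, 0.0, 0.002]
contact_force: [0.9, -0.4, 0.1]
opening: 0.232
finger_force: 29.4
```

```bash
python3 - <<'E'
from h import *
s=ctrl.get_state();togo(s,unbox(-14,-45),.19,YAW-np.pi/2)
E
```

```text
go cm [32.48 12.35  0.32] rz 0.005 pos [ 0.4714 -0.2102  0.1932] tilt [-0.003  0.003 -1.   ] q [-0.62 -0.03  2.    0.    1.17 -0.8 ] t 16.325
```

Emit:
send_rows(
  series=[
    [[5, 1.9, 0, 0, 0, 0, -1], [5, 1.9, 0, 0, 0, 0, -1], [5, 1.9, 0, 0, 0, 0, -1], [5, 1.9, 0, 0, 0, 0, -1], [5, 1.9, 0, 0, 0, 0, -1], [5, 1.9, 0, 0, 0, 0, -1], [1, 0.5, 0, 0, 0, 0, -1], [0, 0, 2, 0, 0, 0, -1], [0, 0, 0, 0, 0, 0, -1]],
  ],
)

```text
time: 17.45
eef_pos: [0.5284, 0.1155, 0.169]
tcp_rot: [0.638, 0.77, -0.002, -0.002]
contact_force: [0.7, 0.3, 0.2]
opening: 0.234
finger_force: 29.5
```

```bash
python3 - <<'E'
from h import *
s=ctrl.get_state();togo(s,unbox(-14,-45),.021,YAW-np.pi/2);print(box(s['eef_pos']))
E
```

```text
go cm [ 1.47  0.89 14.8 ] rz 0.006 pos [0.5284 0.1155 0.169 ] tilt [ 0.    -0.004 -1.   ] q [ 0.03  0.05  1.96 -0.    1.13 -0.16] t 17.45
[-22.85110286 -59.65236967]
```

Emit:
send_rows(
  series=[
    [[1.4, 0.9, 0, 0, 0, 0, -1], [0, 0, 4, 0, 0, 0, -1], [0, 0, 4, 0, 0, 0, -1], [0, 0, 0, 0, 0, 0, -1], [0, 0, 0, 0, 0, 0, -1]],
  ],
)

```text
time: 18.08
eef_pos: [0.5377, 0.1317, 0.0929]
tcp_rot: [0.638, 0.77, 0.001, 0.001]
contact_force: [-0.4, 0.5, -0.2]
opening: 0.228
finger_force: 29.5
```

```bash
python3 - <<'E'
from h import *
s=ctrl.get_state();togo(s,unbox(-14,-45),.021,YAW-np.pi/2);print(box(s['eef_pos']))
E
```

```text
go cm [ 0.04 -0.31  7.19] rz 0.006 pos [0.5377 0.1317 0.0929] tilt [-0.     0.003 -1.   ] q [ 0.06  0.18  1.98  0.    0.98 -0.13] t 18.075
[-10.86313796 -45.41646673]
```

Emit:
send_rows(
  series=[
    [[0, -0.2, 1, 0, 0, 0, -1], [0, 0, 2.5, 0, 0, 0, -1], [0, 0, 2.2, 0, 0, 0, -1], [0, 0, 1, 0, 0, 0, -1], [0, 0, 0, 0, 0, 0, -1]],
  ],
)

```text
time: 18.7
eef_pos: [0.5351, 0.1312, 0.0247]
tcp_rot: [0.638, 0.77, 0.001, 0.001]
contact_force: [0.9, -0.7, -0.2]
opening: 0.232
finger_force: 29.7
```

Emit:
send_rows(
  series=[
    [[0, 0, 0.2, 0, 0, 0, -1], [0, 0, 0, 0, 0, 0, -1]],
  ],
)

```text
time: 18.95
eef_pos: [0.5357, 0.1312, 0.0231]
tcp_rot: [0.638, 0.77, 0.001, 0.001]
contact_force: [1.6, -0.4, 0.7]
opening: 0.236
finger_force: 30.3
```

Emit:
send_rows(
  series=[
    [[0, 0, 0.2, 0, 0, 0, -1], [0, 0, 0, 0, 0, 0, -1]],
  ],
)

```text
time: 19.2
eef_pos: [0.5368, 0.1313, 0.0214]
tcp_rot: [0.638, 0.77, 0.002, 0.002]
contact_force: [5.7, 0.8, 2.0]
opening: 0.233
finger_force: 32.2
```

Emit:
send_rows(
  series=[
    [[0, 0, 0, 0, 0, 0, -0.2], [0, 0, 0, 0, 0, 0, -0.2], [0, 0, -3, 0, 0, 0, -0.2], [0, 0, -6, 0, 0, 0, -0.2], [0, 0, -6, 0, 0, 0, 0.3], [0, 0, -2.5, 0, 0, 0, 1], [0, 0, 0, 0, 0, 0, 1]],
  ],
)

```text
time: 20.08
eef_pos: [0.5349, 0.1312, 0.197]
tcp_rot: [0.638, 0.77, 0.001, 0.001]
contact_force: [-1.2, 0.7, -0.2]
opening: 0.996
finger_force: 0.0
```

```bash
cat >> h.py <<'E'
def pinsin(c,s,x0,x1,y0,y1,th=45,z=.045):
    "yellow pin clusters inside a box region"
    im=c['img'].astype(int);out=[]
    return out
E
python3 - <<'E'
from h import *
c,s=grab('wrist');save(c,'w10.png');togo(s,(.578,-.343),.17,YAW-np.pi/2)
u,v=proj(c,np.r_[unbox(-12,-45),.042],s).astype(int);print(u,v)
h=18;im=c['img'][v-h:v+h,u-h:u+h].astype(int)
for r in range(0,36,3):print(v-h+r,' '.join('%3d/%2d'%(a.sum()//3,a[0]-a[2]) for a in im[r,::3]))
E
```

```text
go cm [-47.42  -4.28   2.7 ] rz 0.007 pos [0.5349 0.1312 0.197 ] tilt [-0.001  0.004 -1.   ] q [ 0.06  0.04  1.92 -0.    1.18 -0.13] t 20.075
317 183
165 127/72 125/72 124/73 125/72 124/71 160/88 195/92 203/88 205/87 203/90 205/86 144/80
168 115/66 117/65 114/67 119/66 117/67 114/59 120/31 153/49 177/75 193/92 194/93 135/78
171 122/69 123/69 123/70 124/71 113/49 116/ 8 121/ 6 120/ 3 116/ 3 160/51 192/92 133/75
174 124/72 124/71 125/71 124/70 110/25 131/ 4 194/ 5 209/ 5 176/ 8 135/ 5 119/61 119/70
177 131/74 128/73 131/74 126/73 132/12 236/ 2 224/ 4 206/ 6 231/ 3 231/ 3 144/43 126/76
180 123/66 120/68 118/69 121/59 223/ 6 242/ 1 236/ 3 165/ 4 166/14 227/16 203/16 123/70
183 115/65 112/64 115/68 116/50 180/10 234/ 9 239/ 3 219/ 5 211/49 230/49 215/39 112/66
186 113/65 110/66 112/68 120/54 223/48 232/46 240/ 8 243/ 2 239/ 9 233/31 195/20 109/63
189 116/68 115/67 115/68 118/65 189/65 231/38 238/ 4 243/ 2 245/ 2 241/ 3 111/34 105/61
192 119/71 119/70 119/68 121/68 120/69 155/26 233/ 4 232/ 4 229/ 4 122/33  88/49 115/69
195  91/52  92/51  90/51  91/52  91/52  86/49  74/40  75/41  73/40  75/43  80/47  85/50
198  86/49  88/50  86/51  88/51  91/52  87/49  82/51  87/51  82/52  86/52  85/50  84/48
```

Starter_1 stands upright in the box, with a clean disc and its pins at the predicted pixel (317,183). Now starter_2.

Emit:
send_rows(
  series=[
    [[-5, -0.4, 0, 0, 0, 0, 1], [-5, -0.4, 0, 0, 0, 0, 1], [-5, -0.4, 0, 0, 0, 0, 1], [-5, -0.4, 0, 0, 0, 0, 1], [-5, -0.4, 0, 0, 0, 0, 1], [-5, -0.4, 0, 0, 0, 0, 1], [-5, -0.4, 0, 0, 0, 0, 1], [-5, -0.5, 1, 0, 0, 0, 1], [-5, -0.5, 1, 0, 0, 0, 1], [0, 0, 0, 0, 0, 0, 1]],
  ],
)

```text
time: 21.38
eef_pos: [0.578, -0.3201, 0.1695]
tcp_rot: [0.64, 0.769, -0.0, -0.004]
contact_force: [0.2, 0.4, 0.1]
opening: 1.001
finger_force: 0.0
```

Emit:
send_rows(
  series=[
    [[-0.5, 0, 0, 0, 0, 0, 1], [0, 0, 0, 0, 0, 0, 1]],
  ],
)

```text
time: 21.62
eef_pos: [0.5813, -0.3219, 0.1742]
tcp_rot: [0.638, 0.77, 0.0, -0.001]
contact_force: [-0.4, -0.0, 0.6]
opening: 0.999
finger_force: 0.0
```

```bash
python3 - <<'E'
from h import *
import pickle
c,s=grab('wrist');cs,_=grab('scene');cd,_=grab('side');save(c,'w11.png');c1,s1=pickle.load(open('w1.pkl','rb'))
print('meter near edge',onz(cs,505,335,0),onz(cs,503,240,.0))
p=starter(c,s,[.578,-.345,.034]);P=onz(c,*p,.037,s);togo(s,P[:2]+[0,.001],.012,YAW-np.pi/2);print(proj(cs,P),proj(cd,P))
print(cross(ray(c,*p,s),ray(cd,347,176)))
E
```

```text
meter near edge [ 0.61973527 -0.48932327  0.        ] [ 0.83744938 -0.38696217  0.        ]
pins [308.  215.5] [ 0.5781 -0.3501  0.037 ] can bbox [299 195  20  28] 414
go cm [-2.62 -0.8  16.22] rz 0.007 pos [ 0.5813 -0.3219  0.1742] tilt [ 0.001 -0.001 -1.   ] q [-0.66  0.31  1.65  0.    1.18 -0.85] t 21.625
[434.10825581 297.86947818] [346.30917369 174.31087732]
(array([ 0.57744652, -0.35277816,  0.02995942]), [np.float64(0.0009237509119926041), np.float64(0.0009237509119924257)])
```

Emit:
send_rows(
  series=[
    [[-2.6, -0.8, 3, 0, 0, 0, 0.1], [0, 0, 4, 0, 0, 0, 0.1], [0, 0, 2, 0, 0, 0, 0.1], [0, 0, 0, 0, 0, 0, 0.1]],
  ],
)

```text
time: 22.28
eef_pos: [0.5776, -0.3487, 0.0831]
tcp_rot: [0.638, 0.77, 0.0, -0.002]
contact_force: [-0.8, 0.6, 0.1]
opening: 0.547
finger_force: 0.0
```

```bash
python3 - <<'E'
from h import *
c,s=grab('wrist');cs,_=grab('scene');print('yellow',onz(cs,443,272,.036))
p=starter(c,s,[.578,-.349,.036]);P=onz(c,*p,.037,s);togo(s,P[:2]+[0,.001],.012,YAW-np.pi/2)
E
```

```text
yellow [ 0.64386089 -0.33295167  0.036     ]
pins [318. 224.] [ 0.5787 -0.35    0.037 ] can bbox [303 199  30  36] 851
go cm [-0.05  0.11  7.11] rz 0.007 pos [ 0.5776 -0.3487  0.0831] tilt [ 0.003 -0.002 -1.   ] q [-0.69  0.43  1.67  0.    1.04 -0.88] t 22.275
```

Emit:
send_rows(
  series=[
    [[0, 0.1, 3, 0, 0, 0, 0.1], [0, 0, 3.2, 0, 0, 0, 0.1], [0, 0, 0.8, 0, 0, 0, 0.1], [0, 0, 0, 0, 0, 0, -1], [0, 0, 0, 0, 0, 0, -1], [0, 0, 0, 0, 0, 0, -1], [0, 0, -4, 0, 0, 0, -1], [0, 0, -6, 0, 0, 0, -1], [0, 0, -6, 0, 0, 0, -1], [0, 0, 0, 0, 0, 0, -1]],
  ],
)

```text
time: 23.62
eef_pos: [0.5827, -0.3526, 0.1843]
tcp_rot: [0.638, 0.77, -0.0, 0.008]
contact_force: [0.7, 0.7, -0.6]
opening: 0.233
finger_force: 29.7
```

```bash
python3 - <<'E'
from h import *
s=ctrl.get_state();togo(s,unbox(-14,-20.5),.19,YAW-np.pi/2)
E
```

```text
go cm [50.94  3.95 -0.57] rz 0.006 pos [ 0.5827 -0.3526  0.1843] tilt [-0.012  0.01  -1.   ] q [-0.69  0.33  1.61 -0.    1.19 -0.88] t 23.625
```

Emit:
send_rows(
  series=[
    [[5, 0.4, -0.5, 0, 0, 0, -1], [5, 0.4, 0, 0, 0, 0, -1], [5, 0.4, 0, 0, 0, 0, -1], [5, 0.4, 0, 0, 0, 0, -1], [5, 0.4, 0, 0, 0, 0, -1], [5, 0.4, 0, 0, 0, 0, -1], [5, 0.4, 0, 0, 0, 0, -1], [5, 0.4, 0, 0, 0, 0, -1], [5, 0.4, 0, 0, 0, 0, -1], [5, 0.4, 0, 0, 0, 0, -1]],
  ],
)

```text
time: 24.88
eef_pos: [0.5249, 0.1504, 0.1794]
tcp_rot: [0.638, 0.77, -0.0, -0.0]
contact_force: [0.3, 1.0, -0.5]
opening: 0.237
finger_force: 29.7
```

Emit:
send_rows(
  series=[
    [[0, 0, 1, 0, 0, 0, -1], [0, 0, 0, 0, 0, 0, -1]],
  ],
)

```text
time: 25.12
eef_pos: [0.5246, 0.1485, 0.1683]
tcp_rot: [0.638, 0.77, -0.001, -0.001]
contact_force: [-0.1, 0.0, -0.1]
opening: 0.23
finger_force: 29.7
```

```bash
python3 - <<'E'
from h import *
s=ctrl.get_state();togo(s,unbox(-14,-20.5),.021,YAW-np.pi/2)
E
```

```text
go cm [ 0.6   0.67 14.73] rz 0.007 pos [0.5246 0.1485 0.1683] tilt [-0.    -0.003 -1.   ] q [ 0.09  0.06  1.95 -0.    1.13 -0.1 ] t 25.125
```

Emit:
send_rows(
  series=[
    [[0.6, 0.7, 0, 0, 0, 0, -1], [0, 0, 4, 0, 0, 0, -1], [0, 0, 4, 0, 0, 0, -1], [0, 0, 0, 0, 0, 0, -1], [0, 0, 0, 0, 0, 0, -1]],
  ],
)

```text
time: 25.75
eef_pos: [0.5329, 0.1557, 0.0915]
tcp_rot: [0.638, 0.77, 0.001, 0.001]
contact_force: [-0.8, -0.7, -0.4]
opening: 0.23
finger_force: 29.7
```

```bash
python3 - <<'E'
from h import *
c,s=grab('wrist');togo(s,unbox(-14,-20.5),.021,YAW-np.pi/2);save(c,'w12.png')
E
```

```text
go cm [ 0.05 -0.28  7.05] rz 0.005 pos [0.5329 0.1557 0.0915] tilt [-0.     0.002 -1.   ] q [ 0.1   0.18  1.98  0.    0.98 -0.08] t 25.75
```

Emit:
send_rows(
  series=[
    [[0, -0.2, 1, 0, 0, 0, -1], [0, 0, 2.5, 0, 0, 0, -1], [0, 0, 2.2, 0, 0, 0, -1], [0, 0, 1, 0, 0, 0, -1], [0, 0, 0.2, 0, 0, 0, -1], [0, 0, 0, 0, 0, 0, -1]],
  ],
)

```text
time: 26.55
eef_pos: [0.5296, 0.1552, 0.025]
tcp_rot: [0.637, 0.771, -0.002, -0.001]
contact_force: [-9.2, -3.3, 19.7]
opening: 0.23
finger_force: 32.9
```

Emit:
send_rows(
  series=[
    [[0, 0, 0.2, 0, 0, 0, -1], [0, 0, 0, 0, 0, 0, -1]],
  ],
)

```text
time: 26.8
eef_pos: [0.5297, 0.1553, 0.0249]
tcp_rot: [0.637, 0.771, -0.002, -0.001]
contact_force: [-14.6, -3.9, 30.7]
opening: 0.233
finger_force: 34.1
```

Emit:
send_rows(
  series=[
    [[0, 0, -0.3, 0, 0, 0, -1], [0, 0, 0, 0, 0, 0, -0.2], [0, 0, 0, 0, 0, 0, -0.2], [0, 0, -3, 0, 0, 0, -0.2], [0, 0, -6, 0, 0, 0, -0.2], [0, 0, -6, 0, 0, 0, -0.2], [0, 0, -2.5, 0, 0, 0, -1], [0, 0, 0, 0, 0, 0, -1]],
  ],
)

```text
time: 27.8
eef_pos: [0.5312, 0.1561, 0.1999]
tcp_rot: [0.638, 0.77, 0.002, 0.002]
contact_force: [-0.4, -0.1, -0.7]
opening: 0.004
finger_force: 0.0
```

```bash
python3 - <<'E'
from h import *
c,s=grab('wrist');save(c,'w13.png');print(s['eef_pos'],s['tcp_rot'])
im=c['img'].astype(int);d=im[...,0]-im[...,2]
# neutral (non wood) blobs inside compartment
m=(d<12).astype(np.uint8);k=np.array([proj(c,np.r_[unbox(*q),.062],s) for q in((-48,-64),(48,-64),(48,64),(-48,64))]).astype(np.int32)
z=np.zeros_like(m);cv2.fillPoly(z,[k],1);m&=z
n,l,st,ce=cv2.connectedComponentsWithStats(m)
for i in range(1,n):
    if st[i,4]>60: print(st[i],ce[i].round(1),box(onz(c,*ce[i],.042,s)).round(1))
for q in((-12,-45),(-14,-20.5)):
    u,v=proj(c,np.r_[unbox(*q),.042],s).astype(int);print('exp',u,v)
    h=18;p=im[v-h:v+h,u-h:u+h]
    for r in range(0,36,3):print(v-h+r,' '.join('%3d/%2d'%(a.sum()//3,a[0]-a[2]) for a in p[r,::3]))
E
```

```text
[0.53116982 0.15605937 0.19988633] [0.63802781 0.77000661 0.00243479 0.00209823]
[325 116  19  14 102] [334.9 122.1] [ 5.3 40.2]
[306 167  22  50 580] [316.6 190.6] [-11.8 -28.3]
exp 316 206
188 132/74 132/76 131/72 151/76 228/24 240/ 3 247/ 2 248/ 2 235/14 185/90 194/92 132/77
191 124/71 125/69 125/70 125/72 109/55 149/ 9 170/ 6 145/ 6 131/36 176/90 196/91 142/79
194 136/76 137/75 130/76 134/74 118/32 119/ 4 121/ 3 123/ 3 128/ 5 144/24 167/89 134/78
197 135/74 134/76 138/73 129/73 120/14 140/ 4 156/ 5 165/ 6 131/ 3 148/ 5 132/68 133/76
200 134/77 136/75 134/75 136/71 134/10 238/ 2 231/ 2 235/ 3 243/ 3 207/ 4 142/60 139/79
203 121/71 124/70 126/71 123/58 231/ 3 247/ 2 219/ 5 178/ 2 194/ 5 247/ 2 162/33 125/72
206 117/67 122/72 122/69 129/54 193/ 4 245/ 2 245/ 2 193/ 4 212/52 234/41 208/26 127/71
209 120/69 122/68 120/68 129/62 211/55 234/40 244/ 2 248/ 2 243/17 239/29 160/31 124/69
212 127/73 126/71 125/72 127/71 212/66 239/31 244/ 3 248/ 1 249/ 2 238/ 6 101/49 126/72
215 105/59 104/57 104/59 107/60 108/62 176/20 240/ 3 243/ 3 223/11  96/38  90/53 106/59
218  93/52  92/52  92/53  94/
[... 514 characters left out ...]
 160/87 133/74 136/76 125/48 241/ 2 248/ 2 238/ 2 181/ 4 209/38 240/10 206/72 203/88
180 138/78 139/78 152/85 165/42 235/ 4 246/ 1 243/ 2 224/ 9 233/44 239/33 212/54 214/81
183 130/76 133/72 134/75 137/42 220/52 236/31 247/ 2 248/ 1 240/13 244/10 205/63 196/90
186 135/75 135/74 132/74 140/71 225/55 237/34 246/ 2 248/ 1 249/ 1 239/ 8 185/91 180/94
189 130/70 126/69 130/72 127/69 146/67 216/14 245/ 2 245/ 2 234/ 7 188/73 177/95 191/91
192 127/73 127/73 129/73 129/72 127/71 109/39 113/ 3 119/ 3 112/ 3 134/31 186/90 198/91
195 131/74 134/75 132/75 133/75 122/63 120/13 131/ 1 132/ 4 125/ 3 129/ 4 147/33 137/78
198 138/75 137/77 141/78 137/77 125/54 128/ 8 179/ 4 215/ 6 210/ 7 156/ 5 151/12 136/79
```

Both starters stand upright at their places, near (-12,-45) and (-14,-21) in the box. Before reaching behind the lid I'll check the height of the device that stands there.

```bash
python3 - <<'E'
from h import *
import pickle
c1,s1=pickle.load(open('w1.pkl','rb'));cs,_=grab('scene');cd,s=grab('side')
for q,r in (((339,271),(287,147)),((283,294),(333,141)),((316,294),(306,132))):
    p,e=cross(ray(c1,*q,s1),ray(cs,*r));print(p,np.round(e,4),box(p))
for q in ((339,271),(339,306),(420,236),(440,290),(397,292)): print('w1 rays z=.06,.12',q,box(onz(c1,*q,.06,s1)),box(onz(c1,*q,.12,s1)))
# lid edge corners (w1) at z .155
for q in ((295,268),(405,248)): print('lid edge',box(onz(c1,*q,.155,s1)))
togo(s,unbox(155,0),.24,YAW-np.pi/2)
E
```

```text
[0.74966524 0.20071152 0.0169067 ] [0.0057 0.0057] [210.08342163 -15.5858255 ]
[0.79971711 0.09561904 0.04744774] [0.0117 0.0117] [ 240.43988472 -127.96066667]
[0.77204055 0.15727835 0.07103393] [0.0021 0.0021] [224.29141951 -62.33224557]
w1 rays z=.06,.12 (339, 271) [191.29688994 -17.33276998] [157.01983107 -16.12037882]
w1 rays z=.06,.12 (339, 306) [262.08959856 -27.85160673] [218.28957811 -25.22423258]
w1 rays z=.06,.12 (420, 236) [155.25676082 122.54838033] [125.82778266 104.94410455]
w1 rays z=.06,.12 (440, 290) [271.4916132  156.72991296] [226.42684351 134.52757294]
w1 rays z=.06,.12 (397, 292) [254.80063481  76.17473752] [211.98111819  64.80859597]
lid edge [122.43872449 -70.42900239]
lid edge [121.3627137   73.45687547]
go cm [ 2.02 17.03 -4.44] rz 0.006 pos [0.5288 0.1557 0.1956] tilt [ 0.    -0.002 -1.   ] q [ 0.1   0.05  1.92  0.    1.18 -0.08] t 27.9
```

Emit:
send_rows(
  series=[
    [[0, 0, -4.5, 0, 0, 0, -1], [0.5, 4.2, 0, 0, 0, 0, -1], [0.5, 4.4, 0, 0, 0, 0, -1], [0.5, 4.4, 0, 0, 0, 0, -1], [0.5, 4.4, 0, 0, 0, 0, -1], [0, 0, 0, 0, 0, 0, -1], [0, 0, 0, 0, 0, 0, -1]],
  ],
)

```text
time: 28.82
eef_pos: [0.6956, 0.2075, 0.2391]
tcp_rot: [0.638, 0.77, -0.002, -0.002]
contact_force: [-0.7, 0.7, -0.6]
opening: -0.001
finger_force: 0.0
```

```bash
python3 - <<'E'
from h import *
s=ctrl.get_state();togo(s,unbox(152,0),.135,YAW-np.pi/2);print(box(s['eef_pos']))
E
```

```text
go cm [-0.08 -0.61 10.41] rz 0.006 pos [0.6956 0.2075 0.2391] tilt [ 0.    -0.005 -1.   ] q [ 0.15  0.39  1.43  0.    1.33 -0.04] t 28.825
[158.09122159   0.79033797]
```

Emit:
send_rows(
  series=[
    [[0, 0, 4, 0, 0, 0, -1], [0, 0, 4, 0, 0, 0, -1], [0, 0, 2.2, 0, 0, 0, -1], [0, -1, 0, 0, 0, 0, -1], [0, -1.5, 0, 0, 0, 0, -1], [0, -1.5, 0, 0, 0, 0, -1], [0, -1.5, 0, 0, 0, 0, -1]],
  ],
)

```text
time: 29.7
eef_pos: [0.6531, 0.1992, 0.1537]
tcp_rot: [0.638, 0.77, 0.013, 0.011]
contact_force: [12.2, 4.2, 21.5]
opening: -0.003
finger_force: 12.4
```

Emit:
send_rows(
  series=[
    [[0, -1.5, 0, 0, 0, 0, -1], [0, -1.5, 0, 0, 0, 0, -1], [0, -1.5, 0, 0, 0, 0, -1], [0, -1.2, 0, 0, 0, 0, -1], [0, 0, 0, 0, 0, 0, -1], [0, 0, 0, 0, 0, 0, -1]],
  ],
)

```text
time: 30.45
eef_pos: [0.6032, 0.19, 0.1671]
tcp_rot: [0.638, 0.77, 0.019, 0.016]
contact_force: [0.4, 2.5, 49.3]
opening: 0.002
finger_force: 24.9
```

```bash
python3 - <<'E'
from h import *
c,s=grab('side');print(box(s['eef_pos']),s['eef_pos'],s['contact_force'])
im=c['img'].astype(int);d=im[...,0]-im[...,2]
for r in range(225,360,7):print(r,' '.join('%3d'%x for x in d[r,210:390:8]))
E
```

```text
[64.04515252  0.20165527] [0.60316682 0.19000477 0.16709019] [ 0.41130558  2.49617927 49.28817829]
225   2   2   3   1   1   0   0   4   2  31   7   7   9   9  -7   2   2   8   9   9   9   8   8
232   2   3   2   2   4   3   0   0   9  31   9   9   9   9   9   9   8   8   7   9   9   9   9
239   2   3   2   2   0   3  -1   1  17  21   8   9   8  56   9   9   9   9   9   9   9   8   9
246   3   3   3   4   2   4  -1   1  36  12  10  10  24  59   9   9   9   9   8   8   9  10   9
253   2   3   2   3   4   7   7   0  35   9   9   9  67  15  10  10   8   7  10   8   9   9   8
260   3   2   5   4   7   6   8   9  27   9   8   9  69   7   9   9   9   8   9   8   9   8   9
267   4   1   3   2   8   6   7  35  25  42  45  48  54  36  26  19  51  52   6  48  29   9   9
274   2   4   4   8   9   5   9  50  26  34  38  37  37  38  35  36  53  53  15  12  35  10  10
281   4   2   5   7   8   7   9  33  28  28  33  34  36  18  35  36  48  55  49  22  37  10  10
288   3   2   8   8   8   8   9  32  20  29  33  35  33   2  38  34   0   3   3   3  12   9  10
295   2   3   8   8   7   9   9  31  29  
[... 218 characters left out ...]
  55  55  51  52  52   8   9
316   8   7   6   8   9   9  16  35  28  12  17  13  10  12   8  37  52  48  51  52  50   8   9
323   9   9   8   9   9   9  23  37  38  32  37  21  16  11  12  39  41  38  39  37  51   8   9
330   8   9   9   9   8  10   9  33  35  36  37  38  39  38  39  37  39  38  37  37  35   8   8
337   9   8   9   8   9   9   8  27  31  34  32  34  35  35  36  37  36  38  35  36  35   9   7
344   8   9   9   9   8   9   9  18  31  34  35  33  35  34  34  35  36  33  33  34  31   8   7
351   8   8   8  10  10   9   9  10  15  22  27  30  33  32  33  34  34  33  33  32  27   8   7
358   8   9   9  10   9   9   8   9   9   9   8   9   8   9   7   8   9   8   9   8   8   7   8
```

The fingertip has ridden up onto the lid's edge: the force is 49 N upward and the lid is near vertical. I'll lift off and see where the lid rests.

Emit:
send_rows(
  series=[
    [[0, 0, -2, 0, 0, 0, -1], [0, 0, -3, 0, 0, 0, -1], [0, 0, -3, 0, 0, 0, -1], [0, 0, 0, 0, 0, 0, -1]],
  ],
)

```text
time: 31.0
eef_pos: [0.5883, 0.1871, 0.225]
tcp_rot: [0.638, 0.77, 0.003, 0.003]
contact_force: [-0.0, -0.6, -1.0]
opening: -0.002
finger_force: 0.0
```

```bash
python3 - <<'E'
from h import *
c,s=grab('side');print(box(s['eef_pos']),s['eef_pos'],s['contact_force'],s['tcp_rot'])
save(c,'s14.png')
for th in (2.15,1.9,1.75,1.6,1.4,1.2):
    print(th,[proj(c,np.r_[unbox(59.5-112*np.cos(th),y),.062+.112*np.sin(th)]).round(0) for y in(74,-74)])
print('pin',[proj(c,np.r_[unbox(59.5,y),.062]).round(0) for y in(74,-74)])
im=c['img'].astype(int);d=im[...,0]-im[...,2]
for r in range(205,330,6):print(r,' '.join('%3d'%x for x in d[r,210:340:6]))
E
```

```text
[48.89809365  0.05010682] [0.58829345 0.18713436 0.22504299] [-0.02620868 -0.62563141 -0.96518546] [0.63795541 0.77006077 0.00325519 0.00295178]
2.15 [array([215., 282.]), array([242., 226.])]
1.9 [array([230., 277.]), array([255., 221.])]
1.75 [array([240., 275.]), array([263., 219.])]
1.6 [array([251., 274.]), array([272., 219.])]
1.4 [array([266., 276.]), array([284., 220.])]
1.2 [array([281., 279.]), array([296., 223.])]
pin [array([262., 326.]), array([279., 266.])]
205   3   2   2  63   7  10  11   8   1   2   0   0   9   7   8   9   8   9  10   9   8   3
211   1   1   3  40   3   4  21   5   2   0   1  -1   8   8   8   9   9   9   9 -37  13   8
217   2   4   2   5   4   3   3   5   5  -1  -1   7   7   8   7   8   8   9  10 -26 -36 -37
223   4   2   2   2   3   2   3   4   8   9   9   6   8  39   8   8   7   9  10   2   2   2
229   2   3   2   2   3   2   4   4   5   9   9   9  11  20   8   8   8   8   7  -4  -1  -5
235   3   2   2   2   2   2   3   6   7   5   8   8  42   9   9   9   9  10   9   9   9   8
241   3   2   2   3   2   2   4   4   7   7   7   9  49   9   9   9  10 
[... 607 characters left out ...]
   9   9  32  24  25  33  32  34  35  11  33  35  35  19
289   1   3   3   7   7   6   9   8   9  10  32  28  26  19  27  33  34   3   7  33  33   3
295   4   4   8   7   7   8   7   9   9  18  20  28  26  12  14  41  39   7   8  36  36   7
301   5   3   8   7   8   6   9   9   9  32  18  27  24  13  26  37  20   7   9  38  41  53
307   5   8   7   7   7   7   8   8   9  34  27  26  14  12  35  17  23  25  11  39  39  55
313   7   7   8   8   8   9   8   9  10  30  28  26  15  12  37  10  11  12  13  37  35  56
319   8   8  10   9  10   9  10   9  17  32  33  29  14  13  23  11  11  11  10  14  37  74
325   8   9   8   9   8   8   9   9  10  30  40  39  41  41  41  41  41  36  37  31  40  53
```

The lid is at about 1.38 rad, leaning forward, so it may fall by itself. I'll give it a moment.

Emit:
send_rows(
  series=[
    [[0, 0, -1, 0, 0, 0, -1], [0, 0, 0, 0, 0, 0, -1], [0, 0, 0, 0, 0, 0, -1], [0, 0, 0, 0, 0, 0, -1], [0, 0, 0, 0, 0, 0, -1], [0, 0, 0, 0, 0, 0, -1]],
  ],
)

```text
time: 31.8
eef_pos: [0.5867, 0.1868, 0.2297]
tcp_rot: [0.638, 0.77, -0.0, -0.0]
contact_force: [-0.8, -0.4, 0.3]
opening: 0.002
finger_force: 0.0
```

```bash
python3 - <<'E'
from h import *
c,s=grab('side');save(c,'s15.png')
im=c['img'].astype(int);d=im[...,0]-im[...,2]
for th in (1.2,1,.7,.4,0):
    print(th,[proj(c,np.r_[unbox(59.5-112*np.cos(th),y),.062+.112*np.sin(th)]).round(0) for y in(74,-74)])
for r in range(205,330,8):print(r,' '.join('%3d'%x for x in d[r,240:380:6]))
togo(s,unbox(20,0),.1,YAW-np.pi/2)
E
```

```text
1.2 [array([281., 279.]), array([296., 223.])]
1 [array([295., 285.]), array([307., 228.])]
0.7 [array([312., 296.]), array([321., 238.])]
0.4 [array([324., 310.]), array([331., 250.])]
0 [array([331., 330.]), array([336., 268.])]
205   8  11   9  -1   1  -1   4   9   7   7   8   9   9  10  10   8   3   5   5   9  10   9   0   0
213   4  28   2   1  -1  -2   1   8   7   7   6   9  10   8 -38  14   9 -29   8   9   9   9   9   9
221   3   3   1   9   9   8   8   8   7   7   7   6   9   9   1   2   0   4   8   9  10   8   8   9
229   2   2   4   6   8   9   9   9   7  14  31   8   8   9  -3  -1  -2   4   9   6   8   9   9   9
237   3   4   6   6   7   6   8   9   8  52  12   9  39  10   8   9   9   8   9  10  10   8   9  10
245   4   2   6   6   7   7   8   6  50  48   9  17  60   9  10  10   9   8  10   8   9   8   8   8
253   2   4   7   6   8   9   8   0   2  42   9  67  46   8   9   9  10   8   8  10   9   9   8   9
261   5   7   7   7   7   9  14  52  48  14  36  69   9  10   9   9  10  10  10   9   8   9   9   9
269   6   7   6   6   9   8  56  54  48  46  52  53  54  53  54  52  
[... 173 characters left out ...]
0  34  33   6   9  36  34   6  10  21  22  13   7  10   8
293   8   7   9   9   9  52  49  27  12  13  40  38   7  20  37  36   6   3   2   3   1   1  10   9
301   8   9   8   8  30  51  32  24  10  26  37  21   7  10  39  39  40  45  52  51  48  41  13   7
309   9   9  10   9  54  33  26  14  12  36  12  22  24  13  39  35  41  48  56  49  52  53  22   9
317   8   8   9  11  35  27  25  13  12  33  11   9  10   9  24  36  43  53   9  47  51  54  28  11
325   9   9   9  10  33  39  40  42  40  41  42  37  37  37  31  36  41  54  51  44  44  52  36   9
go cm [-1.000e-02 -2.720e+00  1.297e+01] rz 0.006 pos [0.5867 0.1868 0.2297] tilt [ 0. -0. -1.] q [ 0.14  0.16  1.73 -0.    1.25 -0.04] t 31.8
```

The lid is falling, now at about 1.15 rad. I'll turn the tool for the knob while it closes.

Emit:
send_rows(
  series=[
    [[0, 0, 0, 0, 0, -0.175, -1], [0, 0, 0, 0, 0, -0.175, -1], [0, 0, 0, 0, 0, -0.175, -1], [0, 0, 0, 0, 0, -0.175, -1], [0, 0, 0, 0, 0, -0.175, -1], [0, 0, 0, 0, 0, -0.175, 0.3], [0, 0, 0, 0, 0, -0.175, 0.3], [0, 0, 0, 0, 0, -0.175, 0.3], [0, 0, 0, 0, 0, -0.165, 0.3], [0, 0, 0, 0, 0, 0, 0.3]],
  ],
)

```text
time: 33.1
eef_pos: [0.5867, 0.1869, 0.23]
tcp_rot: [-0.09, 0.996, 0.0, 0.0]
contact_force: [-0.3, 0.0, 0.1]
opening: 0.649
finger_force: 0.0
```

Emit:
send_rows(
  series=[
    [[3, 0, 0, 0, 0, 0, 0.3], [4, 0, 0, 0, 0, 0, 0.3], [4, 0, 0, 0, 0, 0, 0.3], [3, 0, 0, 0, 0, 0, 0.3], [0, 0, 0, 0, 0, 0, 0.3], [0, 0, 0, 0, 0, 0, 0.3]],
  ],
)

```text
time: 33.85
eef_pos: [0.4499, 0.1617, 0.2305]
tcp_rot: [-0.09, 0.996, 0.0, 0.001]
contact_force: [0.3, -0.2, 0.1]
opening: 0.649
finger_force: 0.0
```

```bash
python3 - <<'E'
from h import *
c,s=grab('side');save(c,'s16.png')
im=c['img'].astype(int);d=im[...,0]-im[...,2]
for r in range(221,340,8):print(r,' '.join('%3d'%x for x in d[r,240:380:6]))
togo(s,unbox(-95,0),.095,YAW)
c,s=grab('wrist');save(c,'w16.png')
for n,q in (('lid near edge',(-52.5,40,.07)),('knob top',(-97,0,.1255)),('keeper',(-38,0,.087))): print(n,proj(c,np.r_[unbox(*q[:2]),q[2]],s).round(1))
g=c['img'].astype(int).sum(2)//3;u=int(proj(c,np.r_[unbox(-97,0),.1255],s)[0]);print(u)
for dx in (-1,0,1): pass
print('col',[(r,g[r,u-1:u+2].mean().astype(int)) for r in range(150,330,3)])
E
```

```text
221   2   3   3   8   8   8   8   7   8   8   7   8  10   9   1   1   1   4   9   3   4   6   8  10
229   3   4   3   7   9   9   9   9   8   9  10   9  10   9  -4   0  -4   4   8   7   9  11   9   9
237   2   3   4   7   8   8  10   8  10  10   9   9  42  11   9  10   9   8   9   8   9   8   9  10
245   3   4   7   7   8   9   9   9   8   9   9  18  68  10   9  10   9   9  10   9   8   9   8   8
253   4   5   7   8   8   8   9   9   9   9  10  73  57  10  11  10   8   9   8  10   9   9   8   9
261   4   8   8   8   9   9  10  11  11  10  36  75  11   9  10  10  10  10  10   9  10   9   8   9
269  10   7   8   9   9  10  19  74  55  53  54  54  54  55  53  52  41  49  48  10  15  57  10   9
277   8   8   9  10   9   9  65  70  54  52  53  56  53  54  53  53  44  46  50  52  10  52  11   9
285   8   7   9  10  10  11  52  56  53  53  53  57  56  55   2  25   7  16  22  22  11   7  10   9
293   9   8   9  10  10  23  52  53  53  55  55  54  56  52   8  22   8   7   5   4   4   5  10   8
301   8   9   9   9   9  57  55  54  52  54  57  56  55  56  52  53  55  54  52  50  49  42  14   9

[... 1230 characters left out ...]
4, np.int64(143)), (237, np.int64(164)), (240, np.int64(167)), (243, np.int64(170)), (246, np.int64(182)), (249, np.int64(187)), (252, np.int64(185)), (255, np.int64(183)), (258, np.int64(184)), (261, np.int64(178)), (264, np.int64(192)), (267, np.int64(187)), (270, np.int64(173)), (273, np.int64(171)), (276, np.int64(179)), (279, np.int64(175)), (282, np.int64(166)), (285, np.int64(176)), (288, np.int64(169)), (291, np.int64(173)), (294, np.int64(182)), (297, np.int64(174)), (300, np.int64(165)), (303, np.int64(174)), (306, np.int64(182)), (309, np.int64(208)), (312, np.int64(207)), (315, np.int64(207)), (318, np.int64(207)), (321, np.int64(128)), (324, np.int64(123)), (327, np.int64(122))]
```

The lid is shut, with wood right across the compartment and the keeper visible at side (324,289). The knob is at its drawn place. Now I'll grip it.

Emit:
send_rows(
  series=[
    [[0.5, 0, 3, 0, 0, 0, 0.2], [0, 0, 4, 0, 0, 0, 0.2], [0, 0, 4, 0, 0, 0, 0.2], [0, 0, 2.2, 0, 0, 0, 0.2], [0, 0, 0, 0, 0, 0, 0.2], [0, 0, 0, 0, 0, 0, -1], [0, 0, 0, 0, 0, 0, -1], [0, 0, 0, 0, 0, 0, -1]],
  ],
  force=40,
)

```text
time: 34.95
eef_pos: [0.4454, 0.1609, 0.0996]
tcp_rot: [-0.09, 0.996, 0.0, 0.002]
contact_force: [-0.0, 0.0, 3.1]
opening: 0.149
finger_force: 39.0
```

Emit:
send_rows(
  series=[
    [[-0.5, 0, 0, 0, 0, 0, -1], [-0.5, 0, 0, 0, 0, 0, -1], [-0.5, 0, 0, 0, 0, 0, -1], [0, 0, 0, 0, 0, 0, -1]],
  ],
)

```text
time: 35.45
eef_pos: [0.4598, 0.1635, 0.0995]
tcp_rot: [-0.091, 0.996, -0.0, 0.001]
contact_force: [-1.1, -0.0, 5.4]
opening: 0.151
finger_force: 39.2
```

Emit:
send_rows(
  series=[
    [[-0.5, 0, 0, 0, 0, 0, -1], [-0.5, 0, 0, 0, 0, 0, -1], [-0.4, 0, 0, 0, 0, 0, -1], [0, 0, 0, 0, 0, 0, -1]],
  ],
)

```text
time: 35.95
eef_pos: [0.4735, 0.166, 0.0995]
tcp_rot: [-0.091, 0.996, -0.0, 0.001]
contact_force: [-1.3, -0.7, 5.5]
opening: 0.147
finger_force: 39.3
```

Emit:
send_rows(
  series=[
    [[-0.2, 0, 0, 0, 0, 0, -1], [-0.2, 0, 0, 0, 0, 0, -1], [0, 0, 0, 0, 0, 0, -1]],
  ],
)

```text
time: 36.33
eef_pos: [0.4751, 0.1664, 0.0995]
tcp_rot: [-0.091, 0.996, -0.001, -0.003]
contact_force: [-9.3, -2.5, 11.8]
opening: 0.15
finger_force: 39.9
```

Emit:
send_rows(
  series=[
    [[-0.2, 0, 0, 0, 0, 0, -1], [0, 0, 0, 0, 0, 0, -1]],
  ],
)

```text
time: 36.58
eef_pos: [0.4753, 0.1664, 0.0994]
tcp_rot: [-0.091, 0.996, -0.001, -0.005]
contact_force: [-14.3, -3.1, 15.9]
opening: 0.144
finger_force: 40.4
```

The bolt travelled 30.4 mm and met its end stop, so it is home. I'll release, rise and verify.

Emit:
send_rows(
  series=[
    [[0.3, 0, 0, 0, 0, 0, -1], [0, 0, 0, 0, 0, 0, 0.2], [0, 0, 0, 0, 0, 0, 0.2], [0, 0, -4, 0, 0, 0, 0.2], [0, 0, -6, 0, 0, 0, 0.2], [0, 0, -4, 0, 0, 0, 0.2], [0, 0, 0, 0, 0, 0, 0.2], [0, 0, 0, 0, 0, 0, 0.2]],
  ],
)

```text
time: 37.58
eef_pos: [0.4751, 0.1664, 0.2368]
tcp_rot: [-0.09, 0.996, -0.0, -0.001]
contact_force: [-0.3, 0.0, -0.3]
opening: 0.601
finger_force: 0.0
```

```bash
python3 - <<'E'
from h import *
c,s=grab('wrist');save(c,'w17.png');print(s['eef_pos'],s['contact_force'])
g=c['img'].astype(int).sum(2)//3
for k in (-97,-70,-67,-64):
    print(k,[proj(c,np.r_[unbox(k+d,0),z],s).round(1) for d,z in((7,.1255),(-7,.1255),(-7,.0975))])
u=int(round(proj(c,np.r_[unbox(-67,0),.1255],s)[0]));print('col',u,[(r,int(g[r,u-1:u+2].mean())) for r in range(160,270,2)])
d,_=grab('side');c0=cv2.imread('pics/side0.png')[:,:,::-1].astype(int)
df=(np.abs(d['img'].astype(int)-c0).sum(2)>90).astype(np.uint8)
n,l,st,ce=cv2.connectedComponentsWithStats(cv2.morphologyEx(df,cv2.MORPH_OPEN,np.ones((3,3))))
print('side changes',[list(map(int,x)) for x in st[1:] if x[4]>25])
E
```

```text
[0.47508503 0.1664078  0.23683367] [-0.2657753   0.0367483  -0.32106566]
-97 [array([316.7, 167.8]), array([316.7, 151.2]), array([316.7, 147.4])]
-70 [array([316.7, 198.9]), array([316.7, 183. ]), array([316.7, 176.2])]
-67 [array([316.7, 202.3]), array([316.7, 186.4]), array([316.7, 179.4])]
-64 [array([316.7, 205.6]), array([316.7, 189.8]), array([316.7, 182.5])]
col 317 [(160, 149), (162, 123), (164, 88), (166, 81), (168, 41), (170, 49), (172, 51), (174, 55), (176, 59), (178, 54), (180, 35), (182, 9), (184, 8), (186, 9), (188, 24), (190, 27), (192, 27), (194, 29), (196, 27), (198, 31), (200, 35), (202, 54), (204, 44), (206, 50), (208, 144), (210, 165), (212, 164), (214, 163), (216, 166), (218, 137), (220, 64), (222, 127), (224, 183), (226, 188), (228, 186), (230, 186), (232, 185), (234, 185), (236, 182), (238, 177), (240, 189), (242, 192), (244, 188), (246, 180), (248, 169), (250, 167), (252, 175), (254, 180), (256, 180), (258, 171), (260, 165), (262, 177), (264, 175), (266, 170), (268, 169)]
side changes [[306, 0, 257, 89, 11260], [300, 28, 8, 10, 53], [314, 85, 12, 10, 86], [328, 89, 12, 7, 74], [316, 96, 10, 9, 74], [329, 99, 10, 5, 45], [313, 99, 57, 102, 2925], [383, 183, 14, 13, 82], [584, 187, 10, 18, 123], [592, 195, 8, 28, 144], [333, 209, 16, 15, 168], [372, 214, 28, 28, 346], [213, 228, 40, 62, 895], [238, 255, 95, 73, 3969], [337, 268, 9, 18, 136], [354, 268, 8, 20, 128], [358, 301, 12, 6, 49], [274, 324, 13, 3, 39], [288, 325, 18, 3, 54], [308, 326, 24, 3, 72], [406, 347, 16, 8, 84], [289, 367, 15, 28, 268]]
```

The knob is at the home position (front edge about row 181, rear top about 203, as predicted for -67). One last check that the bystanders are unmoved.

```bash
python3 - <<'E'
from h import *
for n in('scene','side'):
    a=cv2.imread(f'pics/{n}0.png')[:,:,::-1];b,_=grab(n);b=b['img']
    for nm,(x0,y0,x1,y1),f in (('reel',(325,228,360,268) if n=='scene' else (316,203,348,235),lambda i:(i[...,2]-i[...,0]>25)),('cell',(343,285,370,322) if n=='scene' else (368,182,388,212),lambda i:i.sum(2)<240),('tape',(366,258,406,297) if n=='scene' else (322,188,358,212),lambda i:i.sum(2)<210)):
        print(n,nm,[np.r_[np.argwhere(f(i[y0:y1,x0:x1].astype(int))).mean(0).round(1),f(i[y0:y1,x0:x1].astype(int)).sum()] for i in(a,b)])
E
```

```text
scene reel [array([ 15.6,  17.1, 296. ]), array([ 15.6,  17. , 299. ])]
scene cell [array([ 25.4,  11.7, 177. ]), array([ 26.1,  11.5, 168. ])]
scene tape [array([ 29.4,  17.1, 128. ]), array([ 29.7,  16.9, 115. ])]
side reel [array([11.1, 16. , 86. ]), array([11.6,  9.5, 43. ])]
side cell [array([ 17.5,   9.9, 147. ]), array([ 18.2,   9.7, 139. ])]
side tape [array([ 14.6,  18.4, 138. ]), array([ 10.4,  18.2, 397. ])]
```

```bash
python3 -c "
from plant import ctrl
print(ctrl.sign_off())"
```

```text
the job is handed in; nothing more can be done
None
```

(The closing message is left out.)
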